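# Blank off the downdraft extraction box

### The job

I am about to sand one small trim part, so gather the suction of the downdraft box at the bays that are left open: lay every loose blanking plate from the bench into a bay of its own and press it down until it sits level and flush with the deck. Also blank the box's hose port: push the camlock dust cap fully home on the grooved adaptor with both its cam arms still raised, then swing the arms down one after the other until each is locked against the cap's side. Leave the other things on the bench where they are.

Things in the scene. Friction and masses are not known exactly. Their poses are not given: they have to be found in the camera images.
- plate1_grip (a point): loose aluminium blanking plate 80 x 60 x 5 mm, 110 g, with a U-shaped lift-out pull on its middle (44 mm long, 10 mm wide, top 33 mm above the underside). Three or all of the four are present. The point lies in the pull, 25 mm above the underside; x along the plate's and the pull's long side, y across the pull (pinch along y), z up
- plate2_grip (a point): loose aluminium blanking plate 80 x 60 x 5 mm, 110 g, with a U-shaped lift-out pull on its middle (44 mm long, 10 mm wide, top 33 mm above the underside). Three or all of the four are present. The point lies in the pull, 25 mm above the underside; x along the plate's and the pull's long side, y across the pull (pinch along y), z up
- plate3_grip (a point): loose aluminium blanking plate 80 x 60 x 5 mm, 110 g, with a U-shaped lift-out pull on its middle (44 mm long, 10 mm wide, top 33 mm above the underside). Three or all of the four are present. The point lies in the pull, 25 mm above the underside; x along the plate's and the pull's long side, y across the pull (pinch along y), z up
- plate4_grip (a point): loose aluminium blanking plate 80 x 60 x 5 mm, 110 g, with a U-shaped lift-out pull on its middle (44 mm long, 10 mm wide, top 33 mm above the underside). Three or all of the four are present. The point lies in the pull, 25 mm above the underside; x along the plate's and the pull's long side, y across the pull (pinch along y), z up
- bay1 (a point): bay of the extraction box: recess 85 x 65 mm for any one plate, either way round; the point is its centre at deck height (deck 62 mm above the bench), x along the 85 mm side, z up. Rubber strips hold a plate 4 mm proud until it is pushed with about 5 N; then it stays down, top flush with the deck, grip point 20 mm above this point
- bay2 (a point): bay of the extraction box: recess 85 x 65 mm for any one plate, either way round; the point is its centre at deck height (deck 62 mm above the bench), x along the 85 mm side, z up. Rubber strips hold a plate 4 mm proud until it is pushed with about 5 N; then it stays down, top flush with the deck, grip point 20 mm above this point
- bay3 (a point): bay of the extraction box: recess 85 x 65 mm for any one plate, either way round; the point is its centre at deck height (deck 62 mm above the bench), x along the 85 mm side, z up. Rubber strips hold a plate 4 mm proud until it is pushed with about 5 N; then it stays down, top flush with the deck, grip point 20 mm above this point
- bay4 (a point): bay of the extraction box: recess 85 x 65 mm for any one plate, either way round; the point is its centre at deck height (deck 62 mm above the bench), x along the 85 mm side, z up. Rubber strips hold a plate 4 mm proud until it is pushed with about 5 N; then it stays down, top flush with the deck, grip point 20 mm above this point
- bay5 (a point): bay of the extraction box: recess 85 x 65 mm for any one plate, either way round; the point is its centre at deck height (deck 62 mm above the bench), x along the 85 mm side, z up. Rubber strips hold a plate 4 mm proud until it is pushed with about 5 N; then it stays down, top flush with the deck, grip point 20 mm above this point
- bay6 (a point): bay of the extraction box: recess 85 x 65 mm for any one plate, either way round; the point is its centre at deck height (deck 62 mm above the bench), x along the 85 mm side, z up. Rubber strips hold a plate 4 mm proud until it is pushed with about 5 N; then it stays down, top flush with the deck, grip point 20 mm above this point
- port_top (a point): top centre of the grooved camlock adaptor standing upright on the box's deck: 45.5 mm diameter, tapered top edge, groove (39 mm diameter) 12.5 to 28 mm below the top, hex collar from 41 mm below; top 87 mm above the deck; axes as the bays'. With the cap fully home, cap_mid is 14 mm below this point
- cap_mid (a point): camlock dust cap: round aluminium cup standing mouth down on the bench, 56 mm outside, 48 mm bore, 38 mm high, 330 g; point on its axis half-way up, 14 mm below the bore's ceiling. Cam arms are hinged on ears on its +x and -x sides (to 39 mm from the axis); the y sides are bare, for gripping. A gasket under the ceiling holds it 3 mm proud until it is pushed with about 6 N
- cam_a (a joint): cam arm on the cap's +x side: 0 = raised, outward and 40 degrees above level; grows as it swings down: 0.70 level, 2.2 (stop) locked, hanging down beside the cap. Hinge 33 mm from the cap's axis, 5 mm below cap_mid. Stays where it is left; about 2 N at its end moves it; if the cap is well short of home its cam meets the adaptor's lip
- cam_a_end (a point): point near the end of that arm on the +x side, 46 mm from its hinge, mid-thickness; the arm is a steel bar 13 mm wide, 5 mm thick, reaching 54 mm from the hinge, with a small pull ring beyond
- cam_b (a joint): cam arm on the cap's -x side: 0 = raised, outward and 40 degrees above level; grows as it swings down: 0.70 level, 2.2 (stop) locked, hanging down beside the cap. Hinge 33 mm from the cap's axis, 5 mm below cap_mid. Stays where it is left; about 2 N at its end moves it; if the cap is well short of home its cam meets the adaptor's lip
- cam_b_end (a point): point near the end of that arm on the -x side, 46 mm from its hinge, mid-thickness; the arm is a steel bar 13 mm wide, 5 mm thick, reaching 54 mm from the hinge, with a small pull ring beyond
- tin_mid (a point): bystander: open tin of filler, 42 mm across, 46 mm high, its centre
- tin_lid_mid (a point): bystander: lid of the tin, a flat disc 46 mm across, 6 mm thick, lying on the bench
- tape_mid (a point): bystander: roll of masking tape lying flat, 100 mm across, 48 mm high, its centre
- sand_block_mid (a point): bystander: rubber sanding block 110 x 60 x 28 mm, its centre
- cleaner_mid (a point): bystander: plastic bottle, 64 mm across, 170 mm high, its centre
- spatula_grip (a point): bystander: spatula 170 mm long, lying flat; the middle of its handle
- brush_grip (a point): bystander: brush 160 mm long, lying flat; the middle of its handle
There are look-alikes about, which are no part of the job. What is shaped like the part that bears plate2_grip but green or orange is not meant.

How it is judged:
By the outcome, as a careful person would: the job done as asked, in the order asked, and still so for the second after the job is handed in, with the robot touching nothing.
Of plate1, plate2, plate3, plate4 only 3 to 4 are there at a start; the rules pass over those that are not, and their reading is None.
At some moment in a run one of plate1, plate2, plate3, plate4 may be knocked a few centimetres aside while the robot is not near it.
Once in a run the grip may slacken for a moment while it holds something.
It also fails if it takes over 200 s, if anything falls off the work surface, if the arm or the gripper's body presses on something with over 40 N, if the wrist force passes 120 N, or if a joint passes its speed limit or range.

### The arm

A 6-joint arm with a two-finger parallel gripper is mounted at the origin on the work surface. World frame = base frame: x ahead of the robot, y to its left, z up, the work surface at z = 0. Lengths are in m, angles in rad, forces in N, time in s.
With the tool pointing down it reaches from about 0.4 to 0.825 m from the base axis. Payload 7 kg.
Tool frame: the origin (TCP) lies at the very end of the fingers, on their centre line; the grasp point (between the pads) lies behind it (grasp_offset is the y of the grasp point in the tool frame, in m); y points along the fingers, z is the direction in which the jaws open and shut, and the axes are right-handed (so a half turn about y gives the same grasp; the last joint's range is limited). The gripper opens to 85 mm and grips with 20 to 120 N. Pads are 22 mm wide; open, the fingers measure 114 mm over their backs; the gripper's body (76 mm by 85 mm) begins 54 mm behind the grasp point. The pads swing forward as they close: fully open they stand 13 mm farther back than shut.
Start: joints at [1.391, 0.359, 0.012, 0, -1.224, -0.288], TCP at [0.304, 0.602, 0.231] pointing down, gripper open.
Joint ranges: [-3.07, 3.07], [-1.43, 2.12], [-1.02, 1.25], [-3.03, 1.67], [-3.05, -0], [-3.03, 3.03]. Speed limits (rad/s): [2.39, 2.39, 3.01, 3.14, 3.14, 3.14].

### API

Orientations are given as a 3x3 rotation matrix whose columns are the frame's x, y, z axes.
In Python, from plant import observe, capture, calibration, finish_job, grasp_offset gives the robot as it stands. The module is installed in compiled form; this text tells all that it offers.
- The arm moves only by the shell command python3 -m creep 'ROWS' [FORCE]. ROWS is JSON, a list of rows, each a list of 7 numbers: the turn, a rotation vector about the tool's x, y, z in rad, then the shift along the tool's x, y, z in mm, then the opening, from 0 (shut) to 1 (fully open). In form: [[rx, ry, rz, tx, ty, tz, grip], ...]. A call has 1 to 10 rows; each row is the pose to reach, as a shift and turn from the pose commanded when the call began, along the tool's axes at that moment; what a row does not reach only later rows make up. A row lasts 1/10 s, in which the tool goes at most 50 mm and 8.59 degrees, less where a joint would pass 70% of its speed; a pose out of reach is approached as far as the arm can. A call with a gripper value outside its range is refused whole. The fingers move at their own pace and stop on an object; FORCE is the grip in N (left out, the last holds). Time passes only in rows, so rows that repeat a pose let the fingers close. It gives the time, the measured TCP pose, the force and the opening at its end, in the units of the state.
- observe(): the state, without advancing time (a new reading comes with each control period).
- capture(name): name is "side" or "top" or "wrist"; returns the picture (400x640x3 uint8, red, green, blue); there is no depth.
- calibration(name): a dict with "intrinsics" (3x3 intrinsics, pixels), "rvec" (rotation vector, rad) and "tvec" (3), from world to camera coordinates, as OpenCV has them; the wrist camera has in their place "mount" (4x4, takes a point from camera to tool coordinates, whose origin is the TCP and whose axes are the tool frame's). Camera axes: x right, y down, z forward; pixel columns grow to the right and rows downward; lengths in m; the calibration is good to about 2 mm. A picture is of the moment at which its call begins: read the wrist's pose just before it. calibration takes no time and is no camera call.
- finish_job(): hands the job in, once; it reports no verdict.
The state is a dict: "clock": time; "joints": joint angles; "qd": joint speeds; "tau": joint torques, N m; "tool_pos": TCP position; "eef_rot": TCP orientation; "ft_force": force on the tool from outside, world axes, zero at the start; "wrist_torque": the same for the moment, N m; "finger_gap": finger opening in m.
Only numpy, scipy, OpenCV 4.12 (cv2) and the standard library are available. Lean on these libraries where they do the work, as an engineer would, in place of code of your own. Each camera call takes 0.05 s, during which the arm holds its last target. There are 200 camera calls.

## Working session

There is one attempt and no reset: what is moved stays moved. The work goes in short steps, Python scripts to look and compute and a shell command to move; the robot and the scene stay as the last step left them, time stands still between calls to the robot, and variables do not carry over. Pictures are saved under pics/ and viewed, about 12 in all and at most 16, crops included, and the job is handed in when it is done.

```bash
mkdir -p pics
cat > h.py <<'E'
import numpy as np,cv2
from plant import observe,capture,calibration,finish_job,grasp_offset
def save(n,f,crop=None,s=1):
    im=capture(n)[:,:,::-1]
    cv2.imwrite('pics/full_'+f,im)
    if crop: x0,y0,x1,y1=crop; im=im[y0:y1,x0:x1]
    if s!=1: im=cv2.resize(im,None,fx=s,fy=s,interpolation=cv2.INTER_CUBIC)
    cv2.imwrite('pics/'+f,im)
def cam(n,st=None):
    c=calibration(n);K=np.array(c['intrinsics'])
    if n=='wrist':
        T=np.eye(4);T[:3,:3]=st['eef_rot'];T[:3,3]=st['tool_pos'];M=T@np.array(c['mount'])
        return K,M[:3,:3],M[:3,3]
    R=cv2.Rodrigues(np.array(c['rvec'],float))[0];t=np.array(c['tvec']).ravel()
    return K,R.T,-R.T@t
def pix2w(n,uv,z,st=None):
    K,R,o=cam(n,st);uv=np.atleast_2d(uv).astype(float)
    d=(R@np.linalg.inv(K)@np.c_[uv,np.ones(len(uv))].T).T
    return o+d*((z-o[2])/d[:,2])[:,None]
def w2pix(n,P,st=None):
    K,R,o=cam(n,st);p=(K@R.T@(np.atleast_2d(P)-o).T).T
    return p[:,:2]/p[:,2:]
E
python3 - <<'E'
from h import *
print(observe(),grasp_offset)
for n in('side','top','wrist'):
    save(n,n+'1.png'); print(n,calibration(n))
for n in('side','top'):print(cam(n)[2])
E
```

```text
{'clock': 0.0, 'joints': array([ 1.39110829e+00,  3.59392605e-01,  1.10682631e-02, -3.12608359e-04,
       -1.22410620e+00, -2.88116163e-01]), 'qd': array([-6.70301230e-04, -1.20866026e-03, -3.02428976e-04,  4.44732567e-05,
        9.57931490e-04, -1.66821230e-03]), 'tau': array([-1.44818018e-04, -5.83321238e+01,  2.93412459e+01,  6.93729892e+00,
       -5.96264668e-03,  2.66710856e-05]), 'tool_pos': array([0.30418647, 0.60204278, 0.23037084]), 'eef_rot': array([[-8.92512628e-01, -5.81343687e-04, -4.51022029e-01],
       [ 4.51022366e-01, -1.55534193e-03, -8.92511292e-01],
       [-1.82637668e-04, -9.99998621e-01,  1.65036132e-03]]), 'ft_force': array([ 0.48163348, -0.24073753, -0.23521992]), 'wrist_torque': array([ 0.02162235, -0.00056913, -0.03179536]), 'finger_gap': 0.08488421297132583} -0.0187
side {'intrinsics': array([[367.40917681,   0.        , 320.21032554],
       [  0.        , 367.40917681, 200.80131471],
       [  0.        ,   0.        ,   1.        ]]), 'rvec': array([ 1.94591377, -0.84487926,  0.51929326]), 'tvec': array([-0.34435249,  0.28814685,  0.68539536])}
top 
[... 178 characters left out ...]
array([ 2.15158055, -2.10095123,  0.21278288]), 'tvec': array([0.00486513, 0.53008755, 1.40197409])}
wrist {'intrinsics': array([[278.32481235,   0.        , 317.7618151 ],
       [  0.        , 278.32481235, 199.05281983],
       [  0.        ,   0.        ,   1.        ]]), 'mount': array([[ 7.62494006e-04,  9.55965575e-01,  2.93477832e-01,
        -7.50805106e-02],
       [-1.18381154e-03, -2.93476849e-01,  9.55965448e-01,
        -1.43254616e-01],
       [ 9.99999009e-01, -1.07634037e-03,  9.07908740e-04,
         6.56789378e-04],
       [ 0.00000000e+00,  0.00000000e+00,  0.00000000e+00,
         1.00000000e+00]])}
[-0.11264888 -0.55611445  0.59111842]
[0.25603775 0.02863662 1.47654071]
```

View pics/top1.png

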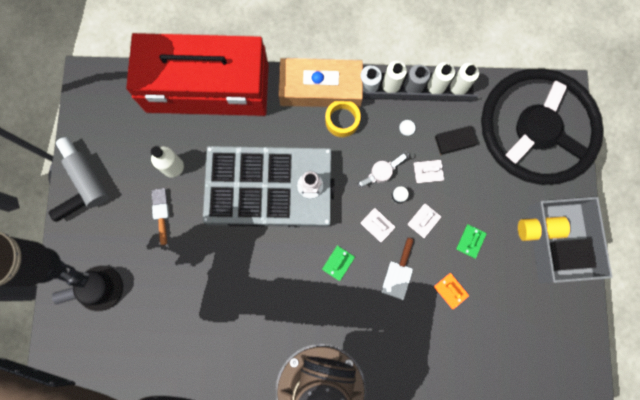

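View pics/side1.png

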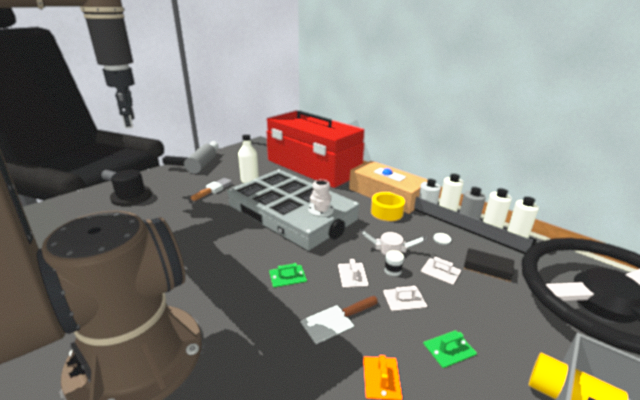

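Run:
```python
from h import *
im=cv2.imread('pics/full_top1.png')[140:245,196:460]
cv2.imwrite('pics/c1.png',cv2.resize(im,None,fx=3,fy=3,interpolation=cv2.INTER_CUBIC))
```

```text
(no output)
```

View pics/c1.png

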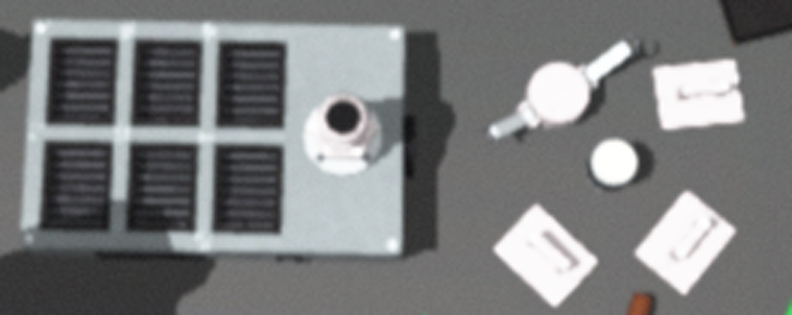

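Run:
```python
from h import *
f=lambda a:np.array(a)/3+[196,140]
np.set_printoptions(precision=4,suppress=True)
for nm,cs in dict(A=[(537,204),(598,261),(556,306),(493,247)],B=[(687,190),(736,232),(685,295),(635,252)],C=[(653,67),(738,59),(745,120),(662,130)]).items():
    p=pix2w('top',f(cs),.005)[:,:2];c=p.mean(0);r=cv2.minAreaRect((p*1000).astype(np.float32));print(nm,c,r)
    print(np.hypot(*c),[(np.linalg.norm(p[i]-p[i-1])*1000, np.degrees(np.arctan2(*(p[i]-p[i-1])[::-1]))) for i in range(4)])
print('bays',pix2w('top',f([(83,83),(168,83),(253,86),(75,187),(163,188),(249,188)]),.062))
for c in [[(50,38),(117,40),(115,122),(50,122)],[(218,42),(286,43),(284,128),(220,127)],[(216,145),(284,146),(282,233),(215,231)],[(42,143),(110,143),(108,229),(40,230)]]:
    p=pix2w('top',f(c),.062)[:,:2]; print(p.mean(0),[(np.linalg.norm(p[i]-p[i-1])*1000, np.degrees(np.arctan2(*(p[i]-p[i-1])[::-1]))) for i in range(4)])
print('port',pix2w('top',f([(343,116)]),.149),'cap',pix2w('top',f([(558,94)]),.038))
print('arms',pix2w('top',f([(630,47),(495,130)]),.045))
print('tin',pix2w('top',f([(614,162)]),.046))
```

```text
A [ 0.4558 -0.153 ] ((456.181884765625, -152.6241912841797), (81.71170043945312, 59.918617248535156), 47.600860595703125)
0.480756284252652 [(np.float64(59.960080688923505), np.float64(-44.53048677794629)), (np.float64(79.4821954503996), np.float64(-132.59328397557883)), (np.float64(59.61865484771115), np.float64(137.60086964739511)), (np.float64(81.71169673424488), np.float64(47.62233350066351))]
B [ 0.4709 -0.2872] ((470.7906799316406, -287.42926025390625), (62.04985046386719, 80.60657501220703), 50.426570892333984)
0.5515608534964516 [(np.float64(79.82567727792798), np.float64(-39.57342146898566)), (np.float64(61.22787845704146), np.float64(-130.55340455375972)), (np.float64(79.56373460257736), np.float64(141.02495846977675)), (np.float64(62.05476110995417), np.float64(49.70554240872346))]
C [ 0.6173 -0.303 ] ((616.8399047851562, -303.4463195800781), (63.444156646728516, 84.3062515258789), 6.9856276512146)
0.6876377996951535 [(np.float64(63.44494259487882), np.float64(7.266969471715007)), (np.float64(84.30624793817758), np.float64(-83.01435661452781)), (np.float64(61.4196123143967
[... 800 characters left out ...]
]
[0.5027 0.1288] [(np.float64(80.72490509914199), np.float64(1.7161649649282396)), (np.float64(63.17345403509603), np.float64(-89.41978536507295)), (np.float64(81.68445043164408), np.float64(-179.3934741037833)), (np.float64(61.6183326249912), np.float64(89.673200005162))]
[0.501  0.2896] [(np.float64(81.58879588339828), np.float64(2.28639335224045)), (np.float64(62.99896254758271), np.float64(-88.55807333521116)), (np.float64(80.69701822640683), np.float64(-178.1997929591891)), (np.float64(62.307378691743665), np.float64(92.25530483473335))]
port [[0.554 0.043 0.149]] cap [[ 0.6056 -0.1602  0.038 ]]
arms [[ 0.6518 -0.2282  0.045 ]
 [ 0.5675 -0.0997  0.045 ]]
tin [[ 0.5393 -0.2119  0.046 ]]
```

```bash
cat >> h.py <<'E'
from scipy.spatial.transform import Rotation as Ro
def go(p,phi,pr=True):
    s=observe();R=np.array(s['eef_rot']);f=np.radians(phi)
    Rt=np.array([[np.sin(f),0,np.cos(f)],[-np.cos(f),0,np.sin(f)],[0,-1,0]])
    rv=Ro.from_matrix(R.T@Rt).as_rotvec();t=R.T@(np.array(p)-s['tool_pos'])*1000
    print('go',p,phi,np.round(rv,3),np.round(t,1))
def st():
    s=observe();R=s['eef_rot'];print('t%.1f'%s['clock'],np.round(s['tool_pos'],4),'phi %.1f'%np.degrees(np.arctan2(R[1][2],R[0][2])),'F',np.round(s['ft_force'],1),'gap %.4f'%s['finger_gap'],'j',np.round(s['joints'],2))
E
python3 -c "
from h import *
go((.48,.1,.25),180);go((.456,-.153,.17),137)"
```

```text
go (0.48, 0.1, 0.25) 180 [-1.000e-03  1.103e+00 -1.000e-03] [-383.3  -18.9  368.9]
go (0.456, -0.153, 0.17) 137 [-1.000e-03  1.853e+00 -1.000e-03] [-476.    61.4  605.5]
```

```bash
python3 -m creep '[[0,1.1,0,-383,-19,369,1],[0,1.1,0,-383,-19,369,1],[0,1.1,0,-383,-19,369,1],[0,1.1,0,-383,-19,369,1],[0,1.1,0,-383,-19,369,1],[0,1.1,0,-383,-19,369,1],[0,1.1,0,-383,-19,369,1],[0,1.1,0,-383,-19,369,1],[0,1.1,0,-383,-19,369,1],[0,1.1,0,-383,-19,369,1]]'; python3 -c "
from h import *
st();go((.456,-.153,.17),137)"
```

```text
clock: 1.15
tool_pos: [0.4693, 0.1288, 0.2494]
eef_rot: [[-0.003, 0.0, -1.0], [1.0, 0.0, -0.003], [0.0, -1.0, -0.0]]
ft_force: [1.0, -0.1, -0.3]
finger_gap: 0.0854
t1.1 [0.4693 0.1288 0.2494] phi -179.8 F [ 1.  -0.1 -0.3] gap 0.0854 j [ 0.67  0.03 -0.36 -0.   -1.18 -0.67]
go (0.456, -0.153, 0.17) 137 [0.    0.754 0.001] [-281.8   79.3   14.3]
```

```bash
python3 -m creep '[[0,0.75,0,-250,70,14,1],[0,0.75,0,-280,79,14,1],[0,0.75,0,-280,79,14,1],[0,0.75,0,-280,79,14,1],[0,0.75,0,-280,79,14,1],[0,0.75,0,-280,79,14,1],[0,0.75,0,-280,79,14,1],[0,0.75,0,-280,79,14,1],[0,0.75,0,-280,79,14,1],[0,0.75,0,-280,79,14,1]]'; python3 -c "
from h import *
st();go((.456,-.153,.17),137)
save('wrist','w1.png');s=observe()
for P in [(.4558,-.153,.005),(.4709,-.2872,.005),(.6056,-.1602,.038)]:print(w2pix('wrist',P,s))"
```

```text
clock: 2.15
tool_pos: [0.4565, -0.1483, 0.1706]
eef_rot: [[0.678, 0.001, -0.735], [0.735, 0.0, 0.678], [0.001, -1.0, -0.001]]
ft_force: [0.3, 1.4, 0.2]
finger_gap: 0.0856
t2.1 [ 0.4565 -0.1483  0.1706] phi 137.3 F [0.3 1.4 0.2] gap 0.0856 j [ 0.1   0.09 -0.49  0.   -0.99 -0.84]
go (0.456, -0.153, 0.17) 137 [0.001 0.005 0.001] [-3.8  0.6 -2.8]
[[315.96091177 179.64148914]]
[[217.90288732  96.97105474]]
[[213.75580737 269.914307  ]]
```

View pics/w1.png

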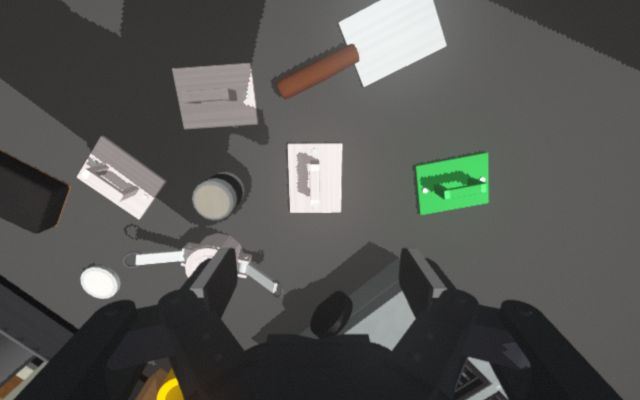

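```bash
python3 -c "
from h import *
s=observe();p=pix2w('wrist',[(288,144),(342,143),(342,213),(290,213)],.005,s);print(p,p.mean(0))
print([np.degrees(np.arctan2(*(p[i]-p[i-1])[1::-1])) for i in range(4)])
c=p.mean(0)[:2];go((*c,.10),137);go((*c,.010),137)"
```

```text
[[ 0.45111837 -0.20304228  0.005     ]
 [ 0.40700559 -0.16376259  0.005     ]
 [ 0.46063247 -0.10266073  0.005     ]
 [ 0.50566836 -0.14423452  0.005     ]] [ 0.4561062  -0.15342503  0.005     ]
[np.float64(-132.84895640377275), np.float64(138.31691848846341), np.float64(48.727756691230866), np.float64(-42.71089762494202)]
go (np.float64(0.4561061982545257), np.float64(-0.1534250321322359), 0.1) 137 [0.001 0.005 0.001] [-4.1 70.6 -3.2]
go (np.float64(0.4561061982545257), np.float64(-0.1534250321322359), 0.01) 137 [0.001 0.005 0.001] [ -4.2 160.6  -3.1]
```

```bash
python3 -m creep '[[0,0,0,-2,40,-2,1],[0,0,0,-2,70,-2,1],[0,0,0,-2,70,-2,1],[0,0,0,-2,70,-2,1],[0,0,0,-2,70,-2,1]]'; python3 -c "
from h import *
st();go((.4561,-.1534,.01),137.5)
save('wrist','w2.png');s=observe()"
```

```text
clock: 2.7
tool_pos: [0.4576, -0.1518, 0.1019]
eef_rot: [[0.678, 0.003, -0.735], [0.735, -0.0, 0.678], [0.002, -1.0, -0.002]]
ft_force: [-0.2, 0.2, 0.5]
finger_gap: 0.0851
t2.7 [ 0.4576 -0.1518  0.1019] phi 137.3 F [-0.2  0.2  0.5] gap 0.0851 j [ 0.09  0.17 -0.58  0.   -0.82 -0.84]
go (0.4561, -0.1534, 0.01) 137.5 [ 0.002 -0.004  0.002] [-2.4 91.9  0.2]
```

View pics/w2.png

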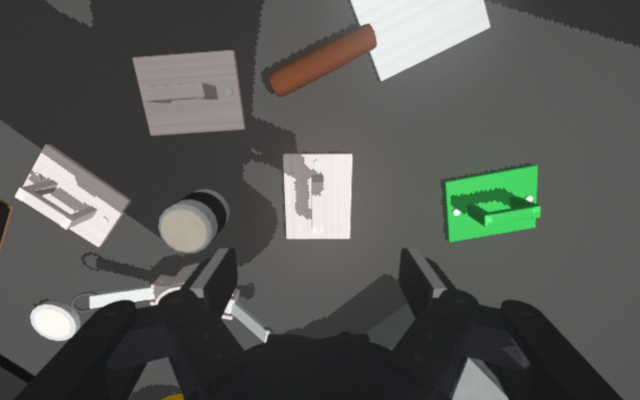

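```bash
python3 -m creep '[[0,0,0,-2,45,0,1],[0,0,0,-2,80,0,1],[0,0,0,-2,91,0,1],[0,0,0,-2,91,0,1],[0,0,0,-2,91,0,1],[0,0,0,-2,91,0,0],[0,0,0,-2,91,0,0],[0,0,0,-2,91,0,0],[0,0,0,-2,91,0,0],[0,0,0,-2,91,0,0]]' 60; python3 -m creep '[[0,0,0,0,0,0,0],[0,0,0,0,0,0,0],[0,0,0,0,-20,0,0],[0,0,0,0,-60,0,0],[0,0,0,0,-110,0,0],[0,0,0,0,-150,0,0],[0,0,0,0,-150,0,0],[0,0,0,0,-150,0,0]]'; python3 -c "
from h import *
st();go((.48,.1,.18),110);go((.501,.2085,.15),91)"
```

```text
clock: 3.75
tool_pos: [0.4549, -0.1536, 0.0094]
eef_rot: [[0.679, 0.0, -0.734], [0.734, 0.0, 0.679], [0.0, -1.0, -0.0]]
ft_force: [-0.3, -1.3, 1.5]
finger_gap: 0.0123
clock: 4.55
tool_pos: [0.4551, -0.1534, 0.16]
eef_rot: [[0.68, 0.002, -0.734], [0.734, 0.001, 0.68], [0.002, -1.0, -0.001]]
ft_force: [-0.7, 0.3, -1.1]
finger_gap: 0.0089
t4.5 [ 0.4551 -0.1534  0.16  ] phi 137.2 F [-0.7  0.3 -1.1] gap 0.0089 j [ 0.09  0.1  -0.51 -0.   -0.96 -0.83]
go (0.48, 0.1, 0.18) 110 [0.001 0.474 0.002] [202.9 -19.8 153.9]
go (0.501, 0.2085, 0.15) 91 [0.    0.806 0.002] [296.7  10.3 212.3]
```

```bash
python3 -m creep '[[0,0.8,0,297,5,212,0],[0,0.8,0,297,5,212,0],[0,0.8,0,297,5,212,0],[0,0.8,0,297,5,212,0],[0,0.8,0,297,5,212,0],[0,0.8,0,297,5,212,0],[0,0.8,0,297,5,212,0],[0,0.8,0,297,5,212,0],[0,0.8,0,297,5,212,0],[0,0.8,0,297,5,212,0]]';  python3 -m creep '[[0,0,0,0,0,0,0],[0,0,0,0,20,0,0],[0,0,0,0,20,0,0],[0,0,0,0,20,0,0]]'; python3 -c "
from h import *
st();go((.501,.2085,.15),91)
save('wrist','w3.png');s=observe()
for P in [(.501,.2085,.062),(.601,.2085,.062),(.501,.289,.062)]:print(w2pix('wrist',P,s))"
```

```text
clock: 5.55
tool_pos: [0.4999, 0.2089, 0.1518]
eef_rot: [[1.0, -0.003, -0.026], [0.026, -0.003, 1.0], [-0.004, -1.0, -0.003]]
ft_force: [-1.2, -0.9, -1.4]
finger_gap: 0.009
clock: 5.95
tool_pos: [0.5008, 0.2071, 0.1341]
eef_rot: [[1.0, -0.001, -0.023], [0.023, -0.001, 1.0], [-0.001, -1.0, -0.001]]
ft_force: [-0.6, 0.9, -0.8]
finger_gap: 0.009
t6.0 [0.5008 0.2071 0.1341] phi 91.3 F [-0.6  0.9 -0.8] gap 0.0090 j [ 0.75  0.23 -0.41  0.   -0.93 -2.3 ]
go (0.501, 0.2085, 0.15) 91 [ 0.001  0.005 -0.001] [  0.2 -15.9   1.4]
[[320.14111557 209.14089895]]
[[317.48854117 311.21491431]]
[[418.05709846 211.22901614]]
```

View pics/w3.png

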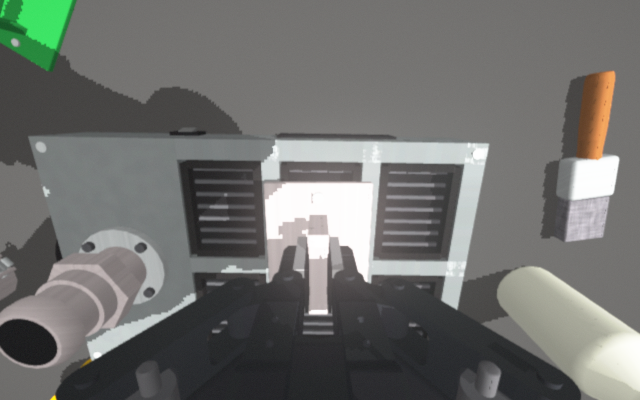

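Run:
```python
from h import *
im=cv2.imread('pics/full_w3.png')[125:325,165:490]
cv2.imwrite('pics/c2.png',cv2.resize(im,None,fx=2.4,fy=2.4,interpolation=cv2.INTER_CUBIC))
```

```text
(no output)
```

View pics/c2.png

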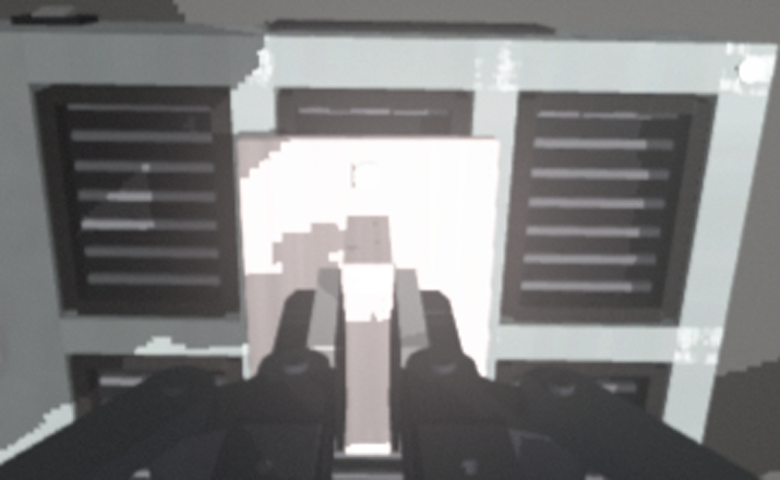

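Run:
```python
from h import *
np.set_printoptions(precision=4,suppress=True)
s=observe()
f=lambda a:np.array(a)/2.4+[165,125]
for c in [[(33,87),(229,87),(242,317),(62,317)],[(519,93),(716,96),(672,325),(502,322)]]:
    p=pix2w('wrist',f(c),.062,s)[:,:2];print(p,p.mean(0))
p=pix2w('wrist',f([(278,90),(473,92)]),.062,s);print(p,p.mean(0))
p=pix2w('wrist',f([(238,136),(499,138)]),.1297,s);print('plate',p,p.mean(0))
```

```text
[[0.464  0.0974]
 [0.4626 0.161 ]
 [0.546  0.1625]
 [0.5475 0.0974]] [0.505  0.1296]
[[0.4625 0.2553]
 [0.462  0.3195]
 [0.5457 0.3182]
 [0.5459 0.2565]] [0.504  0.2874]
[[0.4632 0.1769 0.062 ]
 [0.4625 0.2403 0.062 ]] [0.4628 0.2086 0.062 ]
plate [[0.4623 0.1765 0.1297]
 [0.4615 0.2359 0.1297]] [0.4619 0.2062 0.1297]
```

```bash
python3 -m creep '[[0,0,0,3,20,2,0],[0,0,0,3,45,2,0],[0,0,0,3,55,2,0],[0,0,0,3,60,2,0],[0,0,0,3,63,2,0],[0,0,0,3,65,2,0],[0,0,0,3,66,2,0],[0,0,0,3,66,2,0]]' 60; python3 -c "
from h import *
st()"
```

```text
clock: 6.8
tool_pos: [0.5045, 0.2106, 0.0691]
eef_rot: [[1.0, 0.001, -0.024], [0.024, 0.001, 1.0], [0.001, -1.0, 0.001]]
ft_force: [-0.9, -1.9, 4.9]
finger_gap: 0.0088
t6.8 [0.5045 0.2106 0.0691] phi 91.4 F [-0.9 -1.9  4.9] gap 0.0088 j [ 0.75  0.31 -0.48  0.   -0.78 -2.3 ]
```

```bash
python3 -m creep '[[0,0,0,0,2,0,0],[0,0,0,0,4,0,0],[0,0,0,0,5,0,0],[0,0,0,0,5,0,0],[0,0,0,0,5,0,0]]' 60; python3 -c "
from h import *
st()"
```

```text
clock: 7.3
tool_pos: [0.5046, 0.2106, 0.0663]
eef_rot: [[1.0, 0.002, -0.025], [0.025, 0.001, 1.0], [0.002, -1.0, 0.001]]
ft_force: [-9.4, -2.6, 28.3]
finger_gap: 0.0089
t7.3 [0.5046 0.2106 0.0663] phi 91.4 F [-9.4 -2.6 28.3] gap 0.0089 j [ 0.75  0.32 -0.48  0.   -0.77 -2.3 ]
```

```bash
python3 -m creep '[[0,0,0,0,-2,0,0],[0,0,0,0,-2,0,1],[0,0,0,0,-2,0,1],[0,0,0,0,-2,0,1],[0,0,0,0,-2,0,1],[0,0,0,0,-20,0,1],[0,0,0,0,-60,0,1],[0,0,0,0,-110,0,1],[0,0,0,0,-110,0,1],[0,0,0,0,-110,0,1]]'; python3 -c "
from h import *
st()
go((.471,-.287,.17),49.5);save('wrist','w4.png')"
```

```text
clock: 8.3
tool_pos: [0.5045, 0.2111, 0.1745]
eef_rot: [[1.0, 0.002, -0.024], [0.024, 0.002, 1.0], [0.002, -1.0, 0.002]]
ft_force: [-0.6, -0.3, -1.1]
finger_gap: 0.0849
t8.3 [0.5045 0.2111 0.1745] phi 91.4 F [-0.6 -0.3 -1.1] gap 0.0849 j [ 0.75  0.19 -0.35 -0.   -1.02 -2.3 ]
go (0.471, -0.287, 0.17) 49.5 [-0.003  0.731  0.001] [ -45.4    3.3 -497.1]
```

View pics/w4.png

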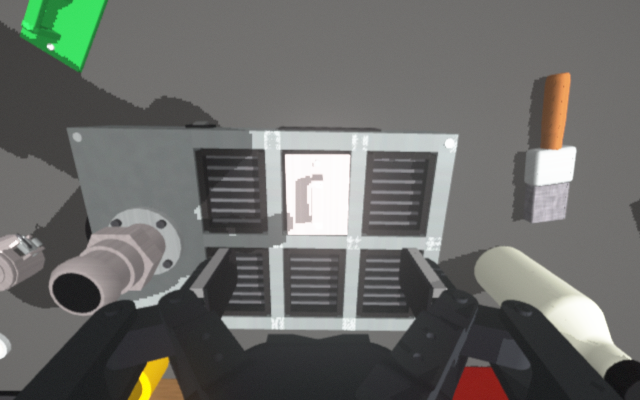

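```bash
cat >> h.py <<'E'
def blobs(n,z=.005,th=105,s=None,lo=.05):
    s=s or observe();im=capture(n);hsv=cv2.cvtColor(im,cv2.COLOR_RGB2HSV)
    m=((hsv[...,2]>th)&(hsv[...,1]<60)).astype(np.uint8)
    m=cv2.morphologyEx(m,cv2.MORPH_OPEN,np.ones((3,3),np.uint8))
    for c in cv2.findContours(m,cv2.RETR_EXTERNAL,cv2.CHAIN_APPROX_NONE)[0]:
        if cv2.contourArea(c)<100: continue
        px=cv2.convexHull(c)[:,0,:].astype(float);p=pix2w(n,px,z,s)[:,:2]
        r=cv2.minAreaRect((p*1000).astype(np.float32));w=sorted(r[1])
        if 48<w[0]<75 and 68<w[1]<95:
            a=r[2] if r[1][0]<r[1][1] else r[2]+90   # direction of short side
            print(n,'ctr',np.round(r[0],1),'size',np.round(w,1),'jaw phi %.1f'%((a+180)%180),'px',px.mean(0).round())
E
python3 -c "
from h import *
blobs('top')"
python3 -m creep '[[0,0.7,0,-45,0,-495,1],[0,0.7,0,-45,0,-495,1],[0,0.7,0,-45,0,-495,1],[0,0.7,0,-45,0,-495,1],[0,0.7,0,-45,0,-495,1],[0,0.7,0,-45,0,-495,1],[0,0.7,0,-45,0,-495,1],[0,0.7,0,-45,0,-495,1],[0,0.7,0,-45,0,-495,1],[0,0.7,0,-45,0,-495,1]]';  python3 -m creep '[[0,0,0,0,0,0,1],[0,0,0,0,0,0,1],[0,0,0,0,0,0,1]]'; python3 -c "
from h import *
st();go((.471,-.287,.10),49.5);blobs('wrist')"
```

```text
clock: 9.4
tool_pos: [0.4696, -0.2875, 0.1717]
eef_rot: [[0.78, -0.003, 0.626], [-0.626, 0.001, 0.78], [-0.002, -1.0, -0.001]]
ft_force: [1.4, 0.7, 0.4]
finger_gap: 0.0853
clock: 9.7
tool_pos: [0.4703, -0.2849, 0.1721]
eef_rot: [[0.78, -0.002, 0.626], [-0.626, 0.001, 0.78], [-0.002, -1.0, -0.001]]
ft_force: [-1.1, -0.1, 0.0]
finger_gap: 0.0854
t9.7 [ 0.4703 -0.2849  0.1721] phi 51.3 F [-1.1 -0.1  0. ] gap 0.0854 j [-0.19  0.2  -0.35 -0.   -1.02 -2.06]
go (0.471, -0.287, 0.1) 49.5 [ 0.001  0.031 -0.002] [ 2.  72.1 -1.1]
```

```bash
python3 -c "
from h import *
save('wrist','w5.png');s=observe()
print(w2pix('wrist',[(.471,-.287,.005),(.617,-.303,.005)],s))"
```

```text
[[316.93783052 183.04330502]
 [378.59808236 277.30306062]]
```

View pics/w5.png

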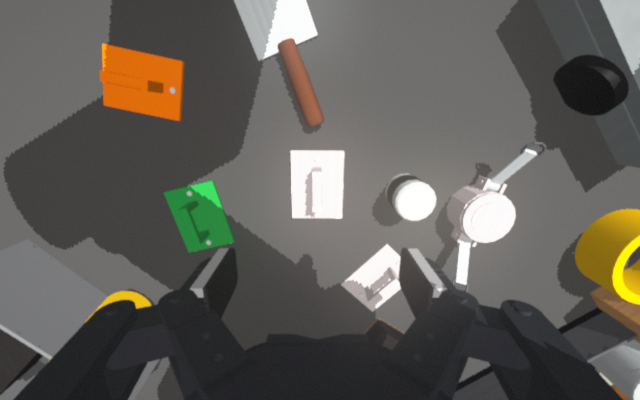

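```bash
python3 -c "
from h import *
s=observe();p=pix2w('wrist',[(291,151),(344,151),(343,219),(292,218)],.005,s);c=p.mean(0)[:2];print(c,[np.degrees(np.arctan2(*(p[i]-p[i-1])[1::-1])) for i in range(4)])
go((*c,.010),51);blobs('wrist',th=150)"
```

```text
[ 0.4741294  -0.28867401] [np.float64(140.54795230887817), np.float64(51.31443090631775), np.float64(-37.95718665542142), np.float64(-129.86737567100624)]
go (np.float64(0.47412939551956224), np.float64(-0.2886740071274383), 0.01) 51 [ 0.     0.006 -0.001] [  5.3 162.8  -1.3]
wrist ctr [ 618.3 -303.3] size [62.4 80.5] jaw phi 7.5 px [371. 283.]
wrist ctr [ 472.7 -289.1] size [61.9 80.7] jaw phi 51.2 px [320. 190.]
```

```bash
python3 -m creep '[[0,0,0,4,45,-1,1],[0,0,0,4,90,-1,1],[0,0,0,4,130,-1,1],[0,0,0,4,150,-1,1],[0,0,0,4,161,-1,1],[0,0,0,4,161,-1,1],[0,0,0,4,161,-1,1],[0,0,0,4,161,-1,0],[0,0,0,4,161,-1,0],[0,0,0,4,161,-1,0]]' 60; python3 -m creep '[[0,0,0,0,0,0,0],[0,0,0,0,0,0,0],[0,0,0,0,0,0,0],[0,0,0,0,-20,0,0],[0,0,0,0,-60,0,0],[0,0,0,0,-110,0,0],[0,0,0,0,-150,0,0],[0,0,0,0,-170,0,0],[0,0,0,0,-170,0,0]]'; python3 -c "
from h import *
st();go((.48,.0,.19),75);go((.604,.2086,.15),91.2)"
```

```text
clock: 10.85
tool_pos: [0.4738, -0.2889, 0.0131]
eef_rot: [[0.78, 0.002, 0.626], [-0.626, -0.0, 0.78], [0.002, -1.0, 0.001]]
ft_force: [0.3, 0.1, -0.3]
finger_gap: 0.044
clock: 11.75
tool_pos: [0.4749, -0.2893, 0.1856]
eef_rot: [[0.78, 0.006, 0.626], [-0.626, -0.002, 0.78], [0.006, -1.0, 0.002]]
ft_force: [0.2, -0.2, -1.6]
finger_gap: 0.0088
t11.8 [ 0.4749 -0.2893  0.1856] phi 51.3 F [ 0.2 -0.2 -1.6] gap 0.0088 j [-0.19  0.2  -0.32  0.   -1.05 -2.05]
go (0.48, 0.0, 0.19) 75 [-0.001 -0.414  0.006] [-177.    -4.9  228.9]
go (0.604, 0.2086, 0.15) 91.2 [-0.    -0.697  0.006] [-211.    35.5  469.1]
```

```bash
python3 -m creep '[[0,-0.7,0,-211,-25,469,0],[0,-0.7,0,-211,-25,469,0],[0,-0.7,0,-211,-25,469,0],[0,-0.7,0,-211,-25,469,0],[0,-0.7,0,-211,-25,469,0],[0,-0.7,0,-211,-25,469,0],[0,-0.7,0,-211,-25,469,0],[0,-0.7,0,-211,-25,469,0],[0,-0.7,0,-211,-25,469,0],[0,-0.7,0,-211,-25,469,0]]';  python3 -m creep '[[0,0,0,0,0,0,0],[0,0,0,0,30,0,0],[0,0,0,0,60,0,0],[0,0,0,0,74,0,0],[0,0,0,0,74,0,0],[0,0,0,0,74,0,0]]'; python3 -c "
from h import *
st();go((.604,.2086,.138),91.2)
save('wrist','w6.png',(165,100,515,330),2.2)"
```

```text
clock: 12.75
tool_pos: [0.5979, 0.1965, 0.2047]
eef_rot: [[1.0, -0.002, -0.024], [0.024, -0.001, 1.0], [-0.002, -1.0, -0.001]]
ft_force: [2.1, -0.5, -0.9]
finger_gap: 0.0083
clock: 13.35
tool_pos: [0.5989, 0.1945, 0.1327]
eef_rot: [[1.0, 0.0, -0.024], [0.024, -0.001, 1.0], [0.0, -1.0, -0.001]]
ft_force: [0.4, 1.4, -1.8]
finger_gap: 0.0086
t13.3 [0.5989 0.1945 0.1327] phi 91.4 F [ 0.4  1.4 -1.8] gap 0.0086 j [ 0.62  0.36 -0.22  0.   -0.99 -2.17]
go (0.604, 0.2086, 0.138) 91.2 [0.001 0.003 0.   ] [ 5.4 -5.3 14. ]
```

View pics/w6.png

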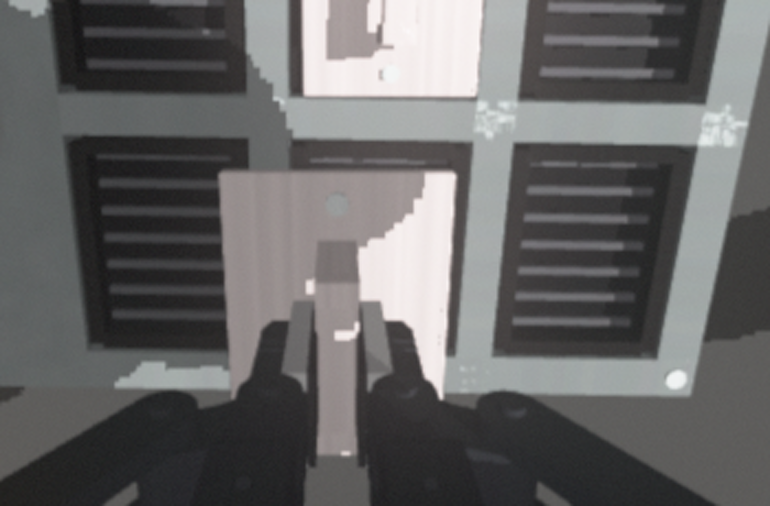

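Run:
```python
from h import *
np.set_printoptions(precision=4,suppress=True)
s=observe()
f=lambda a:np.array(a)/2.2+[165,100]
p=pix2w('wrist',f([(513,143),(694,146),(657,356),(494,353)]),.062,s)[:,:2];print(p,p.mean(0))
p=pix2w('wrist',f([(291,141),(472,142)]),.062,s)[:,:2];print(p,p.mean(0));b=p.mean(0)+[.0425,0.0005]
p=pix2w('wrist',f([(219,173),(456,172)]),.125,s)[:,:2];print('plate',p,p.mean(0)); q=p.mean(0)+[.04,.0005]
d=b-q; print(b,q); go((*(s['tool_pos'][:2]+d),.08),91)
```

```text
[[0.561  0.2555]
 [0.5606 0.3197]
 [0.6442 0.3214]
 [0.6444 0.2571]] [0.6026 0.2884]
[[0.5621 0.1771]
 [0.561  0.241 ]] [0.5616 0.209 ]
plate [[0.5596 0.1633]
 [0.5579 0.2233]] [0.5587 0.1933]
[0.6041 0.2095] [0.5987 0.1938]
go (np.float64(0.604665375204923), np.float64(0.21050243917137634), 0.08) 91 [-0.     0.006  0.001] [ 5.7 53.5 15.6]
```

```bash
python3 -m creep '[[0,0,0,5,0,15,0],[0,0,0,5,20,15,0],[0,0,0,5,40,15,0],[0,0,0,5,50,15,0],[0,0,0,5,55,15,0],[0,0,0,5,58,15,0],[0,0,0,5,60,15,0],[0,0,0,5,61,15,0],[0,0,0,5,61,15,0]]' 60; python3 -c "
from h import *
st()"
```

```text
clock: 14.3
tool_pos: [0.6037, 0.2101, 0.0724]
eef_rot: [[1.0, 0.001, -0.024], [0.024, 0.001, 1.0], [0.001, -1.0, 0.001]]
ft_force: [0.0, 0.4, 3.1]
finger_gap: 0.0088
t14.3 [0.6037 0.2101 0.0724] phi 91.4 F [0.  0.4 3.1] gap 0.0088 j [ 0.64  0.44 -0.26  0.   -0.87 -2.19]
```

```bash
python3 -m creep '[[0,0,0,0,2,0,0],[0,0,0,0,4,0,0],[0,0,0,0,6,0,0],[0,0,0,0,6,0,0],[0,0,0,0,6,0,0]]' 60; python3 -c "
from h import *
st()"
```

```text
clock: 14.8
tool_pos: [0.6039, 0.2102, 0.0693]
eef_rot: [[1.0, 0.003, -0.025], [0.025, 0.001, 1.0], [0.003, -1.0, 0.001]]
ft_force: [-11.1, -0.9, 28.7]
finger_gap: 0.0087
t14.8 [0.6039 0.2102 0.0693] phi 91.4 F [-11.1  -0.9  28.7] gap 0.0087 j [ 0.64  0.44 -0.27  0.   -0.86 -2.19]
```

```bash
python3 -m creep '[[0,0,0,0,-3,0,0],[0,0,0,0,-3,0,1],[0,0,0,0,-3,0,1],[0,0,0,0,-3,0,1],[0,0,0,0,-3,0,1],[0,0,0,0,-20,0,1],[0,0,0,0,-60,0,1],[0,0,0,0,-110,0,1],[0,0,0,0,-130,0,1],[0,0,0,0,-130,0,1]]'; python3 -c "
from h import *
st()
go((.618,-.303,.18),-172.5);blobs('wrist',.062,150);blobs('top',.005,150)"
```

```text
clock: 15.8
tool_pos: [0.605, 0.2107, 0.1996]
eef_rot: [[1.0, 0.006, -0.024], [0.024, 0.003, 1.0], [0.006, -1.0, 0.003]]
ft_force: [0.0, 0.5, 0.6]
finger_gap: 0.0854
t15.8 [0.605  0.2107 0.1996] phi 91.4 F [0.  0.5 0.6] gap 0.0854 j [ 0.64  0.32 -0.12  0.   -1.12 -2.19]
go (0.618, -0.303, 0.18) -172.5 [ 0.003 -1.678  0.007] [ 4.00e-01  1.80e+01 -5.14e+02]
top ctr [ 302.7 -205.1] size [67.  91.3] jaw phi 72.7 px [396. 279.]
top ctr [ 618.3 -300.9] size [66.5 85.4] jaw phi 7.3 px [427. 170.]
```

```bash
python3 -m creep '[[0,-1.4,0,0,0,-450,1],[0,-1.4,0,0,0,-450,1],[0,-1.4,0,0,0,-450,1],[0,-1.4,0,0,0,-450,1],[0,-1.4,0,0,0,-450,1],[0,-1.4,0,0,0,-450,1],[0,-1.4,0,0,0,-450,1],[0,-1.4,0,0,0,-450,1],[0,-1.4,0,0,0,-450,1],[0,-1.4,0,0,0,-450,1]]'; python3 -c "
from h import *
st();go((.618,-.303,.17),-172.5)"
```

```text
clock: 16.9
tool_pos: [0.6124, -0.2436, 0.1928]
eef_rot: [[0.144, -0.004, -0.99], [0.99, 0.0, 0.144], [-0.0, -1.0, 0.004]]
ft_force: [-0.0, 0.4, -0.6]
finger_gap: 0.0851
t16.9 [ 0.6124 -0.2436  0.1928] phi 171.7 F [-0.   0.4 -0.6] gap 0.0851 j [-0.08  0.36 -0.08  0.   -1.14 -0.06]
go (0.618, -0.303, 0.17) -172.5 [-0.004 -0.275  0.   ] [-58.   22.8 -14.2]
```

```bash
python3 -m creep '[[0,-0.27,0,-54,22,-13,1],[0,-0.27,0,-54,22,-13,1],[0,-0.27,0,-54,22,-13,0.5],[0,-0.27,0,-54,22,-13,0.5],[0,-0.27,0,-54,22,-13,0.5],[0,-0.27,0,-54,22,-13,0.5]]'; python3 -c "
from h import *
st();blobs('wrist',.005,150)
print(pix2w('top',[(441,153),(478,145)],.028))
go((.618,-.303,.012),-172.5)
s=observe();print(w2pix('wrist',(.618,-.303,.005),s))"
```

```text
clock: 17.5
tool_pos: [0.6191, -0.2944, 0.1738]
eef_rot: [[-0.123, 0.0, -0.992], [0.992, -0.0, -0.123], [-0.0, -1.0, -0.0]]
ft_force: [-0.5, -0.0, -0.0]
finger_gap: 0.0425
t17.5 [ 0.6191 -0.2944  0.1738] phi -173.0 F [-0.5 -0.  -0. ] gap 0.0425 j [-0.16  0.41 -0.04 -0.   -1.12  0.28]
wrist ctr [ 302.7 -210.2] size [64.  89.1] jaw phi 72.4 px [555. 274.]
wrist ctr [ 618.4 -304.2] size [62.8 81.2] jaw phi 7.0 px [321. 169.]
[[ 0.66716732 -0.33317304  0.028     ]
 [ 0.6941407  -0.44190907  0.028     ]]
go (0.618, -0.303, 0.012) -172.5 [ 0.001 -0.008 -0.   ] [ -8.3 161.9   2.3]
[[319.47253454 175.43200562]]
```

```bash
python3 -m creep '[[0,0,0,-9,45,2,0.5],[0,0,0,-9,90,2,0.5],[0,0,0,-9,130,2,0.5],[0,0,0,-9,150,2,0.5],[0,0,0,-9,162,2,0.5],[0,0,0,-9,162,2,0.5],[0,0,0,-9,162,2,0.5],[0,0,0,-9,162,2,0],[0,0,0,-9,162,2,0],[0,0,0,-9,162,2,0]]' 60; python3 -m creep '[[0,0,0,0,0,0,0],[0,0,0,0,0,0,0],[0,0,0,0,-20,0,0],[0,0,0,0,-60,0,0],[0,0,0,0,-110,0,0],[0,0,0,0,-150,0,0],[0,0,0,0,-180,0,0],[0,0,0,0,-180,0,0]]'; python3 -c "
from h import *
st();go((.48,.0,.19),130);go((.603,.288,.20),91.2)"
```

```text
clock: 18.55
tool_pos: [0.6189, -0.3048, 0.0131]
eef_rot: [[-0.123, 0.003, -0.992], [0.992, -0.001, -0.123], [-0.001, -1.0, -0.002]]
ft_force: [-1.2, 1.2, 7.6]
finger_gap: 0.0086
clock: 19.35
tool_pos: [0.6203, -0.3056, 0.1978]
eef_rot: [[-0.123, 0.009, -0.992], [0.992, -0.003, -0.123], [-0.004, -1.0, -0.008]]
ft_force: [0.5, -0.0, 0.1]
finger_gap: 0.0086
t19.4 [ 0.6203 -0.3056  0.1978] phi -172.9 F [ 0.5 -0.   0.1] gap 0.0086 j [-0.18  0.4  -0.    0.   -1.16  0.3 ]
go (0.48, 0.0, 0.19) 130 [0.01  0.996 0.001] [320.5   5.7 101.6]
go (0.603, 0.288, 0.2) 91.2 [0.01  1.673 0.004] [591.1  -4.1 -56. ]
```

```bash
python3 -m creep '[[0,1.4,0,591,-4,44,0],[0,1.4,0,591,-4,44,0],[0,1.4,0,591,-4,44,0],[0,1.4,0,591,-4,44,0],[0,1.4,0,591,-4,44,0],[0,1.4,0,591,-4,44,0],[0,1.4,0,591,-4,44,0],[0,1.4,0,591,-4,44,0],[0,1.4,0,591,-4,44,0],[0,1.4,0,591,-4,44,0]]'; python3 -c "
from h import *
st();go((.504,.288,.135),91.2);print(pix2w('top',[(175,172)],.0))"
```

```text
clock: 20.35
tool_pos: [0.5268, 0.1519, 0.1945]
eef_rot: [[0.956, -0.0, -0.295], [0.295, 0.0, 0.956], [-0.0, -1.0, 0.0]]
ft_force: [0.7, -0.3, -0.3]
finger_gap: 0.0084
t20.4 [0.5268 0.1519 0.1945] phi 107.1 F [ 0.7 -0.3 -0.3] gap 0.0084 j [ 0.64  0.18 -0.32 -0.   -1.07 -1.91]
go (0.504, 0.288, 0.135) 91.2 [-0.     0.278 -0.   ] [ 18.3  59.5 136.7]
[[0.59736312 0.44031053 0.        ]]
```

```bash
python3 -m creep '[[0,0.27,0,20,0,120,0],[0,0.27,0,20,0,135,0],[0,0.27,0,20,30,132,0],[0,0.27,0,20,60,132,0],[0,0.27,0,20,60,132,0],[0,0.27,0,20,60,132,0],[0,0.27,0,20,60,132,0]]'; python3 -c "
from h import *
st();go((.504,.288,.135),91.2)
save('wrist','w7.png',(165,100,515,330),2.2)"
```

```text
clock: 21.05
tool_pos: [0.5081, 0.2821, 0.1362]
eef_rot: [[0.999, 0.002, -0.034], [0.034, 0.001, 0.999], [0.002, -1.0, 0.001]]
ft_force: [-0.3, 0.2, -1.0]
finger_gap: 0.0091
t21.1 [0.5081 0.2821 0.1362] phi 92.0 F [-0.3  0.2 -1. ] gap 0.0091 j [ 0.84  0.28 -0.33  0.   -0.96 -2.38]
go (0.504, 0.288, 0.135) 91.2 [-0.001  0.014  0.002] [-3.9  1.2  6. ]
```

View pics/w7.png

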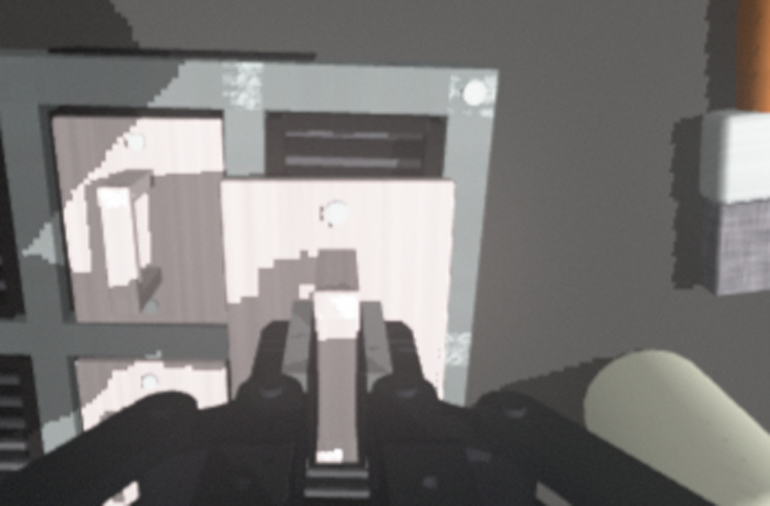

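Run:
```python
from h import *
np.set_printoptions(precision=4,suppress=True)
s=observe()
f=lambda a:np.array(a)/2.2+[165,100]
p=pix2w('wrist',f([(267,111),(446,116)]),.062,s)[:,:2];print(p,p.mean(0));b=p.mean(0)+[.0425,0.0005]
p=pix2w('wrist',f([(222,181),(455,182)]),.128,s)[:,:2];print('plate',p,p.mean(0)); q=p.mean(0)+[.04,.0005]
d=b-q; print(b,q); go((*(s['tool_pos'][:2]+d),.075),91.2)
```

```text
[[0.4614 0.2554]
 [0.4611 0.3186]] [0.4613 0.287 ]
plate [[0.4708 0.251 ]
 [0.4691 0.3103]] [0.47   0.2806]
[0.5038 0.2875] [0.51   0.2811]
go (np.float64(0.5020216738409432), np.float64(0.2885271250261436), 0.075) 91.2 [-0.002  0.013  0.002] [-6.1 61.4  6.5]
```

```bash
python3 -m creep '[[0,0.015,0,-6,0,6,0],[0,0.015,0,-6,20,6,0],[0,0.015,0,-6,40,6,0],[0,0.015,0,-6,50,6,0],[0,0.015,0,-6,55,6,0],[0,0.015,0,-6,60,6,0],[0,0.015,0,-6,63,6,0],[0,0.015,0,-6,64,6,0],[0,0.015,0,-6,64,6,0]]' 60; python3 -c "
from h import *
st()"
```

```text
clock: 22.0
tool_pos: [0.5016, 0.2884, 0.0713]
eef_rot: [[1.0, 0.001, -0.02], [0.02, 0.001, 1.0], [0.001, -1.0, 0.001]]
ft_force: [1.6, -1.9, 2.5]
finger_gap: 0.0088
t22.0 [0.5016 0.2884 0.0713] phi 91.2 F [ 1.6 -1.9  2.5] gap 0.0088 j [ 0.86  0.35 -0.4   0.   -0.81 -2.41]
```

```bash
python3 -m creep '[[0,0,0,0,2,0,0],[0,0,0,0,4,0,0],[0,0,0,0,5,0,0],[0,0,0,0,5,0,0],[0,0,0,0,5,0,0]]' 60; python3 -c "
from h import *
st()"
```

```text
clock: 22.5
tool_pos: [0.5017, 0.2884, 0.0698]
eef_rot: [[1.0, 0.003, -0.022], [0.022, 0.001, 1.0], [0.003, -1.0, 0.001]]
ft_force: [-10.5, -5.4, 35.2]
finger_gap: 0.0086
t22.5 [0.5017 0.2884 0.0698] phi 91.2 F [-10.5  -5.4  35.2] gap 0.0086 j [ 0.86  0.36 -0.41  0.   -0.81 -2.41]
```

```bash
python3 -m creep '[[0,0,0,0,-3,0,0],[0,0,0,0,-3,0,1],[0,0,0,0,-3,0,1],[0,0,0,0,-3,0,1],[0,0,0,0,-3,0,1],[0,0,0,0,-20,0,1],[0,0,0,0,-60,0,1],[0,0,0,0,-110,0,1],[0,0,0,0,-130,0,1],[0,0,0,0,-130,0,1]]'; python3 -c "
from h import *
st();go((.606,-.160,.2),33)
save('wrist','w8.png');save('top','t8.png')"
```

```text
clock: 23.5
tool_pos: [0.5026, 0.2895, 0.1994]
eef_rot: [[1.0, 0.005, -0.021], [0.021, 0.004, 1.0], [0.005, -1.0, 0.004]]
ft_force: [-0.1, 0.5, -0.4]
finger_gap: 0.0857
t23.5 [0.5026 0.2895 0.1994] phi 91.2 F [-0.1  0.5 -0.4] gap 0.0857 j [ 0.86  0.22 -0.25  0.   -1.09 -2.41]
go (0.606, -0.16, 0.2) 33 [-0.006  1.015  0.002] [  94.2   -2.1 -451.5]
```

View pics/w8.png

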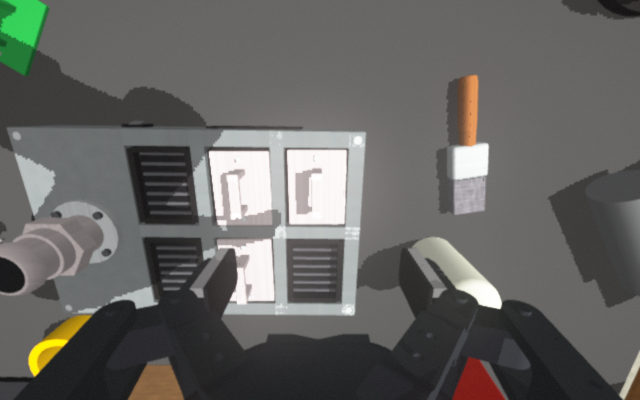

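```bash
python3 -m creep '[[0,1,0,94,0,-450,1],[0,1,0,94,0,-450,1],[0,1,0,94,0,-450,1],[0,1,0,94,0,-450,1],[0,1,0,94,0,-450,1],[0,1,0,94,0,-450,1],[0,1,0,94,0,-450,1],[0,1,0,94,0,-450,1],[0,1,0,94,0,-450,1],[0,1,0,94,0,-450,1]]'; python3 -m creep '[[0,0,0,0,0,0,1],[0,0,0,0,10,0,1],[0,0,0,0,10,0,1],[0,0,0,0,10,0,1]]';  python3 - <<'E'
from h import *
st();save('wrist','w9.png');s=observe()
print(w2pix('wrist',(.6056,-.1602,.038),s))
a=cv2.imread('pics/full_w9.png')[100:330,150:500];b=cv2.imread('pics/full_t8.png')[:,40:600]
a=cv2.resize(a,None,fx=.8*1.43*2,fy=.8*1.43*2)  # 
a=cv2.resize(cv2.imread('pics/full_w9.png')[110:310,140:500],(680,378));b=cv2.resize(b[50:330],(440,220))
m=np.zeros((600,680,3),np.uint8);m[:378]=a;m[379:599,:440]=b;cv2.imwrite('pics/m9.png',m)
E
```

```text
clock: 24.6
tool_pos: [0.6034, -0.1643, 0.1928]
eef_rot: [[0.554, -0.004, 0.833], [-0.833, -0.0, 0.554], [-0.002, -1.0, -0.004]]
ft_force: [0.3, -0.4, 0.2]
finger_gap: 0.0851
clock: 25.0
tool_pos: [0.6036, -0.1587, 0.1849]
eef_rot: [[0.559, -0.001, 0.829], [-0.829, 0.0, 0.559], [-0.001, -1.0, -0.001]]
ft_force: [0.3, 0.8, -0.3]
finger_gap: 0.0851
t25.0 [ 0.6036 -0.1587  0.1849] phi 34.0 F [ 0.3  0.8 -0.3] gap 0.0851 j [ 0.06  0.31 -0.17 -0.   -1.09 -2.6 ]
[[319.09343805 187.61789505]]
```

View pics/m9.png

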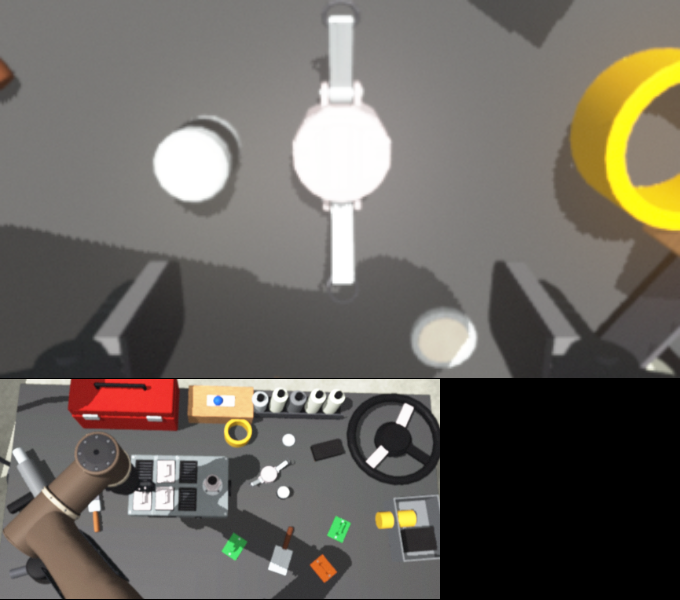

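Run:
```python
from h import *
s=observe();c=pix2w('wrist',(321,190.5),.038,s)[0];print(c);go((c[0],c[1],.08),34);go((c[0],c[1],.003),34)
```

```text
[ 0.6091152  -0.16172102  0.038     ]
go (np.float64(0.6091151976322512), np.float64(-0.16172101722212545), 0.08) 34 [ 0.    -0.001 -0.   ] [  5.4 105.4   2.7]
go (np.float64(0.6091151976322512), np.float64(-0.16172101722212545), 0.003) 34 [ 0.    -0.001 -0.   ] [  5.4 182.4   2.7]
```

```bash
python3 -m creep '[[0,0,0,4,45,2,0.88],[0,0,0,4,90,2,0.88],[0,0,0,4,105,2,0.88],[0,0,0,4,105,2,0.88],[0,0,0,4,105,2,0.88]]' 30
python3 - <<'E'
from h import *
st();save('wrist','w10.png');s=observe()
im=cv2.imread('pics/full_w10.png');hsv=cv2.cvtColor(im,cv2.COLOR_BGR2HSV)
g=cv2.GaussianBlur(im[:,:,1],(5,5),0)
print(w2pix('wrist',(.6075,-.161,.038),s))
h=cv2.HoughCircles(g[120:330,220:420],cv2.HOUGH_GRADIENT,1,40,param1=80,param2=25,minRadius=30,maxRadius=70)
print(h)
if h is not None:
  for u,v,r in h[0][:3]:print(pix2w('wrist',(u+220,v+120),.038,s))
go((.608,-.161,.003),34)
E
```

```text
clock: 25.55
tool_pos: [0.6087, -0.1617, 0.0816]
eef_rot: [[0.558, 0.001, 0.83], [-0.83, -0.0, 0.558], [0.001, -1.0, 0.001]]
ft_force: [0.7, -0.1, 0.9]
finger_gap: 0.075
t25.6 [ 0.6087 -0.1617  0.0816] phi 33.9 F [ 0.7 -0.1  0.9] gap 0.0750 j [ 0.05  0.41 -0.28  0.   -0.88 -2.6 ]
[[317.31478816 219.01889218]]
[[[ 96.5 100.5  37.4]]]
[[ 0.60764935 -0.16227909  0.038     ]]
go (0.608, -0.161, 0.003) 34 [-0.002 -0.001  0.002] [-1.4 79.3 -0.7]
```

```bash
python3 -m creep '[[0,0,0,0,40,-1,0.88],[0,0,0,0,65,-1,0.88],[0,0,0,0,78,-1,0.88],[0,0,0,0,78,-1,0.88],[0,0,0,0,78,-1,0.88],[0,0,0,0,78,-1,0],[0,0,0,0,78,-1,0],[0,0,0,0,78,-1,0],[0,0,0,0,78,-1,0],[0,0,0,0,78,-1,0]]' 100; python3 -c "
from h import *
st()"
```

```text
clock: 26.6
tool_pos: [0.6089, -0.1626, 0.0051]
eef_rot: [[0.558, 0.004, 0.83], [-0.83, -0.0, 0.558], [0.003, -1.0, 0.003]]
ft_force: [0.4, 1.1, 7.4]
finger_gap: 0.0544
t26.6 [ 0.6089 -0.1626  0.0051] phi 33.9 F [0.4 1.1 7.4] gap 0.0544 j [ 0.05  0.51 -0.34  0.   -0.72 -2.6 ]
```

```bash
python3 -m creep '[[0,0,0,0,0,0,0],[0,0,0,0,-20,0,0],[0,0,0,0,-60,0,0],[0,0,0,0,-110,0,0],[0,0,0,0,-160,0,0],[0,0,0,0,-195,0,0],[0,0,0,0,-195,0,0],[0,0,0,0,-195,0,0]]' 100; python3 -c "
from h import *
st();go((.554,.043,.2),91)"
```

```text
clock: 27.4
tool_pos: [0.6069, -0.1624, 0.1986]
eef_rot: [[0.557, 0.002, 0.831], [-0.831, 0.001, 0.557], [0.0, -1.0, 0.002]]
ft_force: [-1.0, -0.3, -4.6]
finger_gap: 0.0545
t27.4 [ 0.6069 -0.1624  0.1986] phi 33.8 F [-1.  -0.3 -4.6] gap 0.0545 j [ 0.05  0.3  -0.14 -0.   -1.12 -2.6 ]
go (0.554, 0.043, 0.2) 91 [-0.002 -0.998  0.001] [-200.1   -1.3   70.4]
```

```bash
python3 -c "
from h import *
go((.644,.043,.21),91)"; python3 -m creep '[[0,-1,0,-150,-10,145,0],[0,-1,0,-150,-10,145,0],[0,-1,0,-150,-10,145,0],[0,-1,0,-150,-10,145,0],[0,-1,0,-150,-10,145,0],[0,-1,0,-150,-10,145,0],[0,-1,0,-150,-10,145,0],[0,-1,0,-150,-10,145,0],[0,-1,0,-150,-10,145,0],[0,-1,0,-150,-10,145,0]]'; python3 -c "
from h import *
st();save('wrist','w11.png',(180,80,460,290),2.8);s=observe()
print(w2pix('wrist',(.554,.043,.149),s))
p0=dict(tool_pos=np.array([.5045,.2111,.1745]),eef_rot=np.array([[1.0, 0.002, -0.024], [0.024, 0.002, 1.0], [0.002, -1.0, 0.002]]))
print(pix2w('wrist',(78,291),.149,p0))
"
```

```text
go (0.644, 0.043, 0.21) 91 [-0.002 -0.998  0.001] [-149.9  -11.1  145.2]
clock: 28.4
tool_pos: [0.6435, 0.0424, 0.2067]
eef_rot: [[1.0, -0.001, -0.017], [0.017, -0.0, 1.0], [-0.001, -1.0, -0.0]]
ft_force: [0.2, 0.6, -3.5]
finger_gap: 0.0543
t28.4 [0.6435 0.0424 0.2067] phi 91.0 F [ 0.2  0.6 -3.5] gap 0.0543 j [ 0.37  0.33 -0.09 -0.   -1.15 -1.92]
[[322.29131892  91.26070405]]
[[0.55301404 0.04210568 0.149     ]]
```

View pics/w11.png

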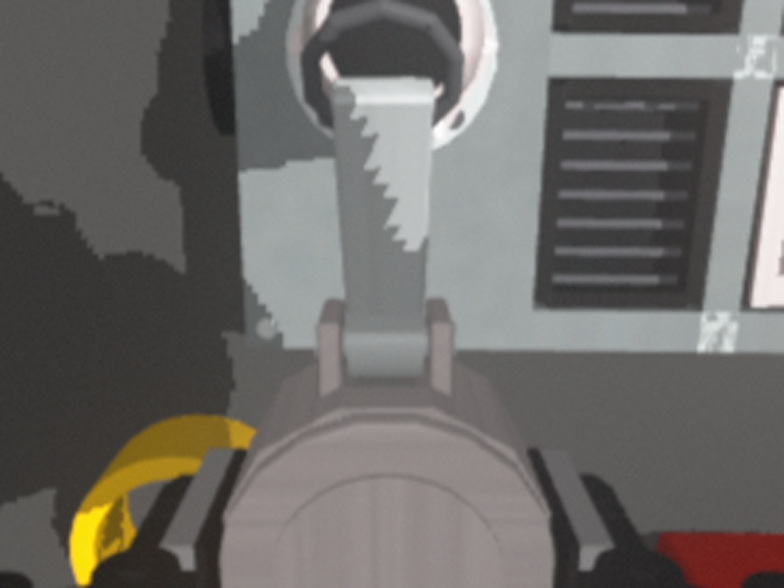

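```bash
python3 -m creep '[[0,0,0,30,0,0,0],[0,0,0,45,0,0,0],[0,0,0,45,0,0,0],[0,0,0,45,0,0,0]]'
python3 - <<'E'
from h import *
st();save('wrist','w12.png');s=observe()
im=cv2.imread('pics/full_w12.png');g=cv2.GaussianBlur(im[:,:,1],(3,3),0)
print('pred',w2pix('wrist',(.554,.043,.149),s))
for lo,hi in ((15,26),(26,40),(40,60)):
  h=cv2.HoughCircles(g[0:150,230:420],cv2.HOUGH_GRADIENT,1,30,param1=80,param2=15,minRadius=lo,maxRadius=hi)
  if h is not None:
    for u,v,r in h[0][:3]:print(u+230,v,r,pix2w('wrist',(u+230,v),.149,s))
y=g[20:120:10,255:390:5];
for r in y:print(*['%3d'%v for v in r])
E
```

```text
clock: 28.85
tool_pos: [0.6887, 0.0433, 0.2069]
eef_rot: [[1.0, -0.001, -0.019], [0.019, -0.0, 1.0], [-0.001, -1.0, -0.0]]
ft_force: [-0.8, -0.1, -3.5]
finger_gap: 0.054
t28.9 [0.6887 0.0433 0.2069] phi 91.1 F [-0.8 -0.1 -3.5] gap 0.0540 j [ 0.34  0.4   0.02 -0.   -1.19 -1.9 ]
pred [[322.5908631   15.30668377]]
312.5 103.5 25.4 [[0.60667867 0.03731827 0.149     ]]
320.5 18.5 24.3 [[0.5557782  0.04172058 0.149     ]]
320.5 17.5 30.1 [[0.55522765 0.0417089  0.149     ]]
320.5 49.5 37.2 [[0.5733608  0.04209354 0.149     ]]
316.5 106.5 28.0 [[0.60857912 0.04009142 0.149     ]]
309.5 15.5 45.8 [[0.55425405 0.03475721 0.149     ]]
319.5 44.5 40.8 [[0.5704673  0.04138492 0.149     ]]
341.5 13.5 56.1 [[0.55279844 0.05486355 0.149     ]]
 52 179 193 193 196 195 131 175 159  74  77  77  81  80  81  82  84  83 125 243 209 194 197 195 195 175  78
 44 161 194 195 121 128 171 130 240  91  77  79  81  83  83  85  85  91 249 215 253 198 196 196 195 137  80
 54 147 158 118 119 145 170 167 125 189 242 102  82  83  84 106 235 234 194 247 248 218 196 197 193 190 188
 45  77 117 118 118 139 177 167 152 136 121 139 151 166 165 168 163 197 240 249 251 208 198 195 196 203 205
 42  64 119 117 118 118 175 176 169 171 133 152 174 172 203 224 209 251 251 252 245 198 198 196 196  86  81
 41  55 118 118 117 120 122 168  90 131 149 150 225 226 223 225 236 173 147 241 197 199 195 195 195  84 109
 45  47 116 119 119 121 121 123 124 167 170 147 127 143 242 251 251 241 196 199 200 197 195 193 188  82 119
 69  72 119 119 120 160 183 187  90  84 139 184 187 193 168 119 126 177 194 195 196 197 195 194 176  81  91
 71  73 192 192 194 197 195  82 140 197 197 195 194 193 196 198 195 106 149 195 196 196 197 197 147  81  83
 71  73 193 194 195 197 197  82 155 159 222 230 233 234 233 231 190 101 170 196 197 199 198 195 125  80  81
```

Run:
```python
from h import *
s=observe()
im=cv2.imread('pics/full_w12.png')[:,:,1].astype(int)
# cap rim in hand: horizontal extents near row where widest
p=dict(tool_pos=np.array([.6435,.0424,.2067]),eef_rot=np.array([[1,-.001,-.017],[.017,0,1],[-.001,-1,0]]))
a=pix2w('wrist',[(180+222/2.8,80+520/2.8),(180+553/2.8,80+520/2.8)],.2367,p);print('cap in hand sides',a,a.mean(0)-p['tool_pos'])
go((.5563,.0417,.207),91)
```

```text
cap in hand sides [[0.63566143 0.01455827 0.2367    ]
 [0.63474169 0.0688744  0.2367    ]] [-0.00829844 -0.00068367  0.03      ]
go (0.5563, 0.0417, 0.207) 91 [ 0.     0.002 -0.001] [-132.1    0.3    0.9]
```

```bash
python3 -m creep '[[0,0,0,-50,0,1,0],[0,0,0,-100,0,1,0],[0,0,0,-132,0,1,0],[0,0,0,-132,20,1,0],[0,0,0,-132,40,1,0],[0,0,0,-132,40,1,0],[0,0,0,-132,40,1,0],[0,0,0,-132,40,1,0]]' 100; python3 -c "
from h import *
st();go((.556,.042,.15),91)"
```

```text
clock: 29.7
tool_pos: [0.5576, 0.0421, 0.1688]
eef_rot: [[1.0, 0.002, -0.02], [0.02, 0.0, 1.0], [0.002, -1.0, 0.0]]
ft_force: [0.2, -0.2, -3.6]
finger_gap: 0.054
t29.7 [0.5576 0.0421 0.1688] phi 91.2 F [ 0.2 -0.2 -3.6] gap 0.0540 j [ 0.43  0.22 -0.34  0.   -1.01 -1.98]
go (0.556, 0.042, 0.15) 91 [-0.     0.003  0.002] [-1.7 18.8 -0. ]
```

```bash
python3 -m creep '[[0,0,0.001,-1,8,0,0],[0,0,0.001,-1,14,0,0],[0,0,0.001,-1,18,0,0],[0,0,0.001,-1,22,0,0],[0,0,0.001,-1,22,0,0]]' 100; python3 -c "
from h import *
st()"
```

```text
clock: 30.2
tool_pos: [0.5553, 0.0418, 0.1446]
eef_rot: [[1.0, -0.003, -0.02], [0.02, -0.0, 1.0], [-0.003, -1.0, -0.0]]
ft_force: [-1.8, 1.4, -4.9]
finger_gap: 0.0541
t30.2 [0.5553 0.0418 0.1446] phi 91.1 F [-1.8  1.4 -4.9] gap 0.0541 j [ 0.43  0.24 -0.37 -0.   -0.97 -1.98]
```

```bash
python3 -m creep '[[0,0,0,0,5,0,0],[0,0,0,0,10,0,0],[0,0,0,0,15,0,0],[0,0,0,0,18,0,0],[0,0,0,0,20,0,0],[0,0,0,0,20,0,0]]' 100; python3 -c "
from h import *
st()"
```

```text
clock: 30.8
tool_pos: [0.5554, 0.042, 0.1251]
eef_rot: [[1.0, -0.002, -0.02], [0.02, -0.0, 1.0], [-0.002, -1.0, 0.0]]
ft_force: [-3.8, 2.4, -3.7]
finger_gap: 0.0544
t30.8 [0.5554 0.042  0.1251] phi 91.1 F [-3.8  2.4 -3.7] gap 0.0544 j [ 0.43  0.26 -0.39 -0.   -0.92 -1.98]
```

```bash
python3 -m creep '[[0,0,0,0,2,0,0],[0,0,0,0,4,0,0],[0,0,0,0,5,0,0],[0,0,0,0,6,0,0],[0,0,0,0,6,0,0]]' 100; python3 -c "
from h import *
st()"
```

```text
clock: 31.3
tool_pos: [0.5555, 0.042, 0.1211]
eef_rot: [[1.0, -0.001, -0.021], [0.021, 0.0, 1.0], [-0.001, -1.0, 0.0]]
ft_force: [-10.9, 3.8, 11.7]
finger_gap: 0.0544
t31.3 [0.5555 0.042  0.1211] phi 91.2 F [-10.9   3.8  11.7] gap 0.0544 j [ 0.43  0.27 -0.4  -0.   -0.91 -1.98]
```

```bash
python3 -m creep '[[0,0,0,0,1,0,0],[0,0,0,0,2,0,0],[0,0,0,0,2,0,0]]' 100; python3 -c "
from h import *
st()"; python3 -m creep '[[0,0,0,0,-3,0,0],[0,0,0,0,-3,0,1],[0,0,0,0,-3,0,1],[0,0,0,0,-3,0,1],[0,0,0,0,-3,0,1],[0,0,0,0,-30,0,1],[0,0,0,0,-70,0,1],[0,0,0,0,-100,0,1],[0,0,0,0,-100,0,1],[0,0,0,0,-100,0,0]]'; python3 -c "
from h import *
st();save('wrist','w13.png');save('side','s13.png')
s=cv2.resize(cv2.imread('pics/full_s13.png')[150:260,240:400],(640,440));w=cv2.imread('pics/full_w13.png')
cv2.imwrite('pics/m13.png',s)
print(w2pix('wrist',[(.555,.042,.154)],observe()))"
```

```text
clock: 31.6
tool_pos: [0.5556, 0.042, 0.121]
eef_rot: [[1.0, 0.0, -0.021], [0.021, 0.0, 1.0], [0.0, -1.0, 0.0]]
ft_force: [-18.9, 4.3, 27.9]
finger_gap: 0.0545
t31.6 [0.5556 0.042  0.121 ] phi 91.2 F [-18.9   4.3  27.9] gap 0.0545 j [ 0.43  0.26 -0.4   0.   -0.91 -1.98]
clock: 32.6
tool_pos: [0.5564, 0.042, 0.2181]
eef_rot: [[1.0, 0.001, -0.02], [0.02, 0.001, 1.0], [0.001, -1.0, 0.001]]
ft_force: [0.1, -0.3, -0.9]
finger_gap: 0.073
t32.6 [0.5564 0.042  0.2181] phi 91.1 F [ 0.1 -0.3 -0.9] gap 0.0730 j [ 0.43  0.18 -0.27 -0.   -1.12 -1.98]
[[319.34761866 213.24013082]]
```

```bash
python3 -m creep '[[0,0,0,40,0,0,0],[0,0,0,79,0,0,0],[0,0,0,79,0,0,0],[0,0,0,79,0,0,0],[0,0,0,79,25,0,0],[0,0,0,79,40,0,0],[0,0,0,79,50,0,0],[0,0,0,79,60,0,0],[0,0,0,79,60,0,0]]' 60; python3 -c "
from h import *
st()"
```

```text
clock: 33.6
tool_pos: [0.6343, 0.0434, 0.1566]
eef_rot: [[1.0, -0.002, -0.02], [0.02, -0.0, 1.0], [-0.002, -1.0, -0.0]]
ft_force: [-1.0, -0.2, 1.8]
finger_gap: 0.0002
t33.6 [0.6343 0.0434 0.1566] phi 91.2 F [-1.  -0.2  1.8] gap 0.0002 j [ 0.37  0.35 -0.18 -0.   -1.04 -1.92]
```

View pics/m13.png

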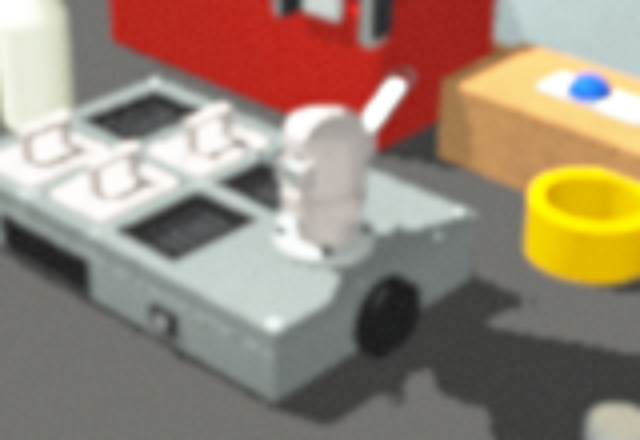

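Run:
```python
from h import *
p=dict(tool_pos=np.array([.5564,.042,.2181]),eef_rot=np.array([[1,.001,-.02],[.02,.001,1],[.001,-1,.001]]))
im=cv2.imread('pics/full_w13.png')[:,:,1].astype(int)
for nm,q in dict(raised_end=(.4866,.041,.1596),tip=(.4805,.041,.1647),level_end=(.4758,.041,.130),hinge=(.5218,.041,.130),cap=(.555,.042,.154),hang=(.516,.041,.085)).items():print(nm,w2pix('wrist',q,p)[0].round())
for v in range(60,200,8):print(v,*['%3d'%x for x in im[v,280:362:3]])
```

```text
raised_end [320. 122.]
tip [320. 112.]
level_end [320. 106.]
hinge [318. 164.]
cap [319. 211.]
hang [318. 150.]
60  97  97  96  96  96  97  96  97  98  97  99  99  98  98  98  97 100  97  98  99  98  98  96  98  98  97  97  97
68  95  96  97  98  97  97  99  98  97  97  97  99  98 100  98  97  99 100  99  97 100  99  98  99  98  99  99  99
76 147 148 148 149 146 142 141 141 140 140 137 133 131 133 132 132 127 127 121 123 122 121 117 115 113 112 106 117
84 178 179 178 179 179 177 176 176 174 175 175 176 176 177 177 176 176 176 175 175 176 175 176 176 177 176 175 176
92 176 177 178 179 179 179 177 178 179 177 176 175 175 175 177 177 181 179 179 178 177 177 178 178 179 176 177 176
100 177 176 174 176 176 177 177 179 178  97 109 147 171 167 141 103 131 177 176 178 176 174 173 176 177 177 175 175
108 175 178 178 176 176 178 177 175  96 163 179 183 183 184 186 184 130 121 179 180 178 178 178 176 178 177 178 176
116 175 176 175 177 175 177 176 176 175 106 196 196 194 199 200 197 131 178 179 177 176 176 178 178 176 175 173 177
124 174 174 174 173 174 176 177 178 175 171 193 198 195 199 202 1
[... 394 characters left out ...]
 172
156 110 172 171 172 173 171 124 215 235 220 183 199 196 202 202 217 219 231 240 196 174 175 173 173 173 174 172 173
164 109 109 109 106 139  95  82 105 210 237 237 246 246 246 246 209 224 242 154 119 123 234 181 173 173 173 173 173
172 105 106 110 150 150 149 134 139 191 237 164 166 166 165 159 121 222 239 242 235 237 239 239 220 169 171 173 174
180 107 105 145 151 145 112 115 127 138 149 154 166 240 241 241 242 237 221 197 172 163 218 239 235 179 170 173 171
188 104 105 141 121 131 151 148 147 151 149 152 150 146 228 236 238 237 237 237 238 239 234 188 235 175 172 173 170
196 104 104 124 150 150 148 150 143 147 147 150 154 152 154 175 225 238 235 237 236 238 238 239 231 173 172 173 172
```

```bash
python3 -m creep '[[0,0,0,0,6,0,0],[0,0,0,0,12,0,0],[0,0,0,0,18,0,0],[0,0,0,0,24,0,0],[0,0,0,0,30,0,0],[0,0,0,0,36,0,0],[0,0,0,0,42,0,0],[0,0,0,0,48,0,0],[0,0,0,0,54,0,0],[0,0,0,0,60,0,0]]' 60; python3 -c "
from h import *
st()"
```

```text
clock: 34.6
tool_pos: [0.6349, 0.0435, 0.0969]
eef_rot: [[1.0, -0.001, -0.02], [0.02, -0.0, 1.0], [-0.001, -1.0, -0.0]]
ft_force: [0.2, 0.0, 2.3]
finger_gap: -0.0001
t34.6 [0.6349 0.0435 0.0969] phi 91.2 F [0.2 0.  2.3] gap -0.0001 j [ 0.37  0.41 -0.24 -0.   -0.92 -1.92]
```

```bash
python3 -m creep '[[0,0,0,-4,2,0,0],[0,0,0,-8,3,0,0],[0,0,0,-12,3,0,0],[0,0,0,-16,3,0,0],[0,0,0,-20,3,0,0],[0,0,0,-24,3,0,0],[0,0,0,-27,3,0,0],[0,0,0,-29,3,0,0],[0,0,0,-30,3,0,0],[0,0,0,-30,3,0,0]]' 60; python3 -c "
from h import *
st()"
```

```text
clock: 35.6
tool_pos: [0.6045, 0.0428, 0.0944]
eef_rot: [[1.0, -0.002, -0.02], [0.02, -0.0, 1.0], [-0.002, -1.0, -0.0]]
ft_force: [2.0, 0.3, -2.8]
finger_gap: 0.0005
t35.6 [0.6045 0.0428 0.0944] phi 91.2 F [ 2.   0.3 -2.8] gap 0.0005 j [ 0.39  0.37 -0.32 -0.   -0.89 -1.94]
```

```bash
python3 -m creep '[[0,0,0,-1,0,0,0],[0,0,0,-2,0,0,0],[0,0,0,-2,0,0,0]]' 60;python3 -m creep '[[0,0,0,-1,0,0,0],[0,0,0,-2,0,0,0],[0,0,0,-2,0,0,0]]' 60; python3 -c "
from h import *
st()"
```

```text
clock: 35.9
tool_pos: [0.6027, 0.0428, 0.0944]
eef_rot: [[1.0, -0.001, -0.02], [0.02, -0.0, 1.0], [-0.001, -1.0, -0.0]]
ft_force: [1.9, 0.3, -1.9]
finger_gap: 0.0
clock: 36.2
tool_pos: [0.6007, 0.0428, 0.0945]
eef_rot: [[1.0, -0.001, -0.02], [0.02, -0.0, 1.0], [-0.001, -1.0, -0.0]]
ft_force: [1.9, -0.0, -1.4]
finger_gap: 0.0
t36.2 [0.6007 0.0428 0.0945] phi 91.2 F [ 1.9 -0.  -1.4] gap 0.0000 j [ 0.4   0.36 -0.32 -0.   -0.89 -1.95]
```

```bash
for i in 1; do python3 -m creep '[[0,0,0,-1,0,0,0],[0,0,0,-2,0,0,0],[0,0,0,-3,0,0,0],[0,0,0,-3,0,0,0]]' 60|sed -n '2p;4p'; done;python3 -m creep '[[0,0,0,-1,0,0,0],[0,0,0,-2,0,0,0],[0,0,0,-2,0,0,0]]' 60; python3 -c "
from h import *
st()"
```

```text
tool_pos: [0.6001, 0.0431, 0.095]
ft_force: [10.3, -0.7, -6.5]
clock: 36.9
tool_pos: [0.6, 0.0433, 0.0953]
eef_rot: [[1.0, 0.007, -0.021], [0.021, 0.001, 1.0], [0.007, -1.0, 0.001]]
ft_force: [16.2, -2.3, -11.4]
finger_gap: 0.0003
t36.9 [0.6    0.0433 0.0953] phi 91.2 F [ 16.2  -2.3 -11.4] gap 0.0003 j [ 0.4   0.36 -0.33  0.   -0.88 -1.95]
```

```bash
python3 -m creep '[[0,0,0,15,0,0,0],[0,0,0,38,0,0,0],[0,0,0,38,-40,0,0],[0,0,0,38,-85,0,0],[0,0,0,38,-125,0,0],[0,0,0,38,-125,0,0],[0,0,0,0,-125,0,0],[0,0,0,-50,-125,0,0],[0,0,0,-100,-125,0,0],[0,0,0,-119,-125,0,0]]' 60;  python3 -m creep '[[0,0,0,0,0,0,0],[0,0,0,0,0,0,0]]'; python3 -c "
from h import *
st();save('wrist','w14.png');go((.4755,.0403,.16),91.2)"
```

```text
clock: 37.9
tool_pos: [0.4723, 0.0392, 0.2194]
eef_rot: [[1.0, -0.003, -0.02], [0.02, 0.0, 1.0], [-0.003, -1.0, 0.0]]
ft_force: [0.7, 0.4, -0.2]
finger_gap: 0.0002
clock: 38.1
tool_pos: [0.4767, 0.0403, 0.2202]
eef_rot: [[1.0, -0.0, -0.021], [0.021, 0.0, 1.0], [-0.0, -1.0, 0.0]]
ft_force: [0.4, 0.5, -0.2]
finger_gap: 0.0
t38.1 [0.4767 0.0403 0.2202] phi 91.2 F [ 0.4  0.5 -0.2] gap 0.0000 j [ 0.5   0.04 -0.42 -0.   -1.11 -2.05]
go (0.4755, 0.0403, 0.16) 91.2 [-0.    -0.    -0.001] [-1.7 59.9 -0.1]
```

Now the near arm.

```bash
python3 -m creep '[[0,0,0,-2,25,0,0],[0,0,0,-2,45,0,0],[0,0,0,-2,56,0,0],[0,0,0,-2,62,0,0],[0,0,0,-2,68,0,0],[0,0,0,-2,74,0,0],[0,0,0,-2,80,0,0],[0,0,0,-2,86,0,0],[0,0,0,-2,92,0,0],[0,0,0,-2,98,0,0]]' 60; python3 -m creep '[[0,0,0,0,6,0,0],[0,0,0,0,12,0,0],[0,0,0,0,18,0,0],[0,0,0,0,24,0,0],[0,0,0,0,27,0,0],[0,0,0,4,28,0,0],[0,0,0,8,28,0,0],[0,0,0,12,28,0,0],[0,0,0,16,28,0,0],[0,0,0,20,28,0,0]]'; python3 -c "
from h import *
st()"
```

```text
clock: 39.15
tool_pos: [0.4757, 0.0405, 0.1216]
eef_rot: [[1.0, 0.001, -0.02], [0.02, 0.0, 1.0], [0.001, -1.0, 0.0]]
ft_force: [1.4, 0.3, 2.3]
finger_gap: 0.0001
clock: 40.15
tool_pos: [0.4948, 0.0405, 0.0935]
eef_rot: [[1.0, -0.002, -0.02], [0.02, -0.0, 1.0], [-0.002, -1.0, -0.0]]
ft_force: [-4.5, -0.2, -0.8]
finger_gap: -0.0003
t40.1 [0.4948 0.0405 0.0935] phi 91.1 F [-4.5 -0.2 -0.8] gap -0.0003 j [ 0.48  0.21 -0.56 -0.   -0.81 -2.03]
```

```bash
python3 -m creep '[[0,0,0,3,0,0,0],[0,0,0,6,0,0,0],[0,0,0,9,0,0,0],[0,0,0,11,0,0,0],[0,0,0,11,0,0,0]]'|sed -n '2p;4p'; python3 -m creep '[[0,0,0,1,0,0,0],[0,0,0,3,0,0,0],[0,0,0,4,0,0,0],[0,0,0,4,0,0,0]]'|sed -n '2p;4p'
```

```text
tool_pos: [0.5062, 0.0409, 0.0936]
ft_force: [-2.6, 0.2, -2.1]
tool_pos: [0.5087, 0.0407, 0.0933]
ft_force: [-7.5, 1.0, -0.3]
```

```bash
python3 -m creep '[[0,0,0,1,0,0,0],[0,0,0,3,0,0,0],[0,0,0,4,0,0,0],[0,0,0,4,0,0,0]]'|sed -n '2p;4p'
```

```text
tool_pos: [0.5092, 0.0405, 0.0929]
ft_force: [-22.6, 5.9, 11.6]
```

```bash
python3 -m creep '[[0,0,0,-15,0,0,0],[0,0,0,-42,0,0,0],[0,0,0,-42,-40,0,0],[0,0,0,-42,-85,0,0],[0,0,0,-42,-125,0,0],[0,0,0,-42,-155,0,0],[0,0,0,-10,-155,0,0],[0,0,0,40,-155,0,0],[0,0,0,90,-155,0,0],[0,0,0,120,-155,0,0]]'>/dev/null; python3 -m creep '[[0,0,0,0,0,0,0.3],[0,0,0,0,0,0,0.3],[0,0,0,0,0,0,0.3],[0,0,0,0,0,0,0.3]]'>/dev/null
python3 - <<'E'
from h import *
st();save('wrist','w15.png');save('side','s15.png');save('top','t15.png')
m=np.zeros((600,800,3),np.uint8)
w=cv2.imread('pics/full_w15.png')[0:300,120:520];m[:300,:400]=w
m[:300,400:]=cv2.resize(cv2.imread('pics/full_s15.png')[150:258,245:389],(400,300),interpolation=cv2.INTER_CUBIC)
m[300:,:480]=cv2.resize(cv2.imread('pics/full_t15.png')[:,:],(480,300))
m[300:,480:]=cv2.resize(cv2.imread('pics/full_s15.png')[100:400,180:500],(320,300))
cv2.imwrite('pics/m15.png',m)
E
```

```text
t42.9 [0.6336 0.0435 0.2495] phi 91.2 F [-1.1 -0.5  0.1] gap 0.0256 j [ 0.38  0.28 -0.06 -0.   -1.23 -1.93]
```

View pics/m15.png

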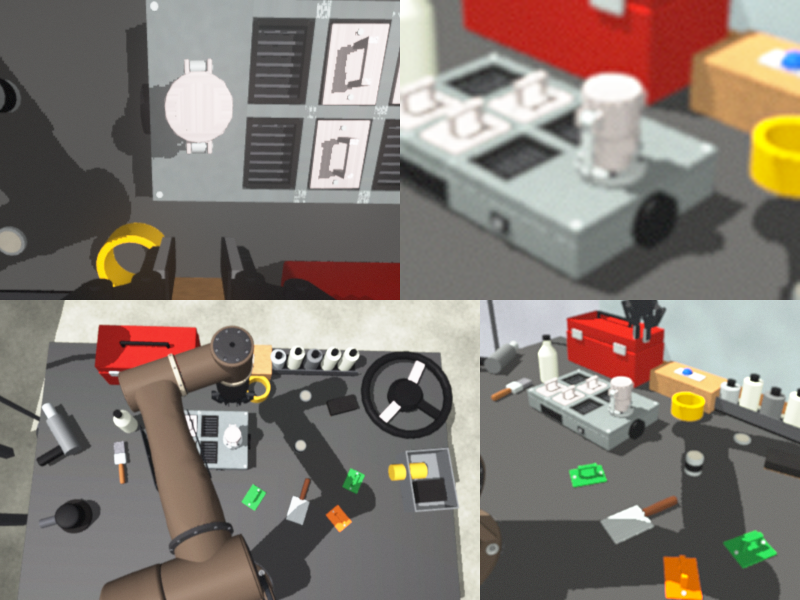

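```bash
python3 -c "
from plant import *
print(finish_job())"
```

```text
the job is handed in; nothing more can be done
None
```

The job is done and handed in at 43 s.

- **Plates:** Three silver plates were on the bench, with no fourth in any camera view. Each went into its own bay: the middle two and the left one nearest the robot. I pressed each to a hard stop at about 28–35 N, at the height expected for flush.
- **Cap and cam arms:** I pushed the cap onto the adaptor with both arms still raised. It stopped at TCP 0.121 m, which is the height worked out for fully home. I then swung the far arm down, then the near one, each to a firm stop at about 16 and 23 N. The two stop positions are symmetrical about the cap's axis.
- **Last pictures:** They show the plates level in their bays, the cap seated with no arm sticking out, and the bystanders and green and orange look-alikes apparently where they were.

No check failed. Wrist and top camera positions disagreed by 1–4 mm, so I corrected from close up. How far the cam arms turned was judged only from the stop positions and the pictures.

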